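# Take the brittle moulded half out of the clamshell fixture

### The job

Swing the lid of the clamshell cure fixture up past vertical so that it stays open by itself, and lift out the moulded half: it is still brittle, so grip it only lightly. Carry it right down, without dropping it, and set it softly, ribbed side up, centred on and lined up with the vacant cork pad in the curing tray, then lower the fixture's lid fully shut without letting it slam. Leave the half already in the tray and the other things on the bench where they are.

Things in the scene. Friction and masses are not known exactly. Their poses are not given: they have to be found in the camera images.
- fixture: Clamshell cure fixture, fixed: steel base plate 140 (x) x 170 (y) x 16 mm. Origin: centre of its underside; x points from handle to hinge side. Two cradles at x = +-44 mm carry the half 40 mm above the bench, cheeks and end stops (2 mm clear) rise to 48 mm; between x = -35 and 35 mm its sides are free. Pins at (-58, +-72) mm stand 70 mm high, hinge lugs at (70, +-70) mm 82 mm.
- lid (a joint): Lid angle, rad: 0 shut, 1.57 upright, 1.95 fully open at its stop. Aluminium plate 128 x 112 x 10 mm, 0.35 kg. Let go below upright it falls shut, beyond about 1.65 it falls open to its stop. Lightly damped: let go near the bottom it slams (over 2 rad/s in its last 0.25 rad) once the handle drops about 10 mm.
- lid_hinge (a point): Middle of the lid's hinge axis, 70 mm from the fixture's origin along its x, 82.5 mm above the bench; the axis runs along the fixture's y.
- lid_handle (a point): Middle of the handle's round cross bar: steel, 12 mm thick, 100 mm long, along the fixture's y, held only at its two ends, so its middle can be straddled from above at every lid angle and turns between the fingers. 180 mm from the hinge axis, 3 mm to the lid's upper side; shut, it is 85 mm above the bench, 45 mm before the lid's front edge.
- half: Moulded half to take out: white resin, ribbed block 110 (x) x 40 (y) x 38 mm, about 0.16 kg; sides flat up to 26 mm, the top narrows to 28 mm. Origin: centre of its underside; x along its length and along the fixture's x. Brittle: it cracks if both fingers' forces on it exceed 90 N in sum (45 N a finger), or if pressed on pad or tray with over 40 N; letting go over 6 mm above the pad is a drop.
- pad: Vacant cork pad, fixed in the curing tray, 150 (x) x 76 (y) x 10 mm. Origin: centre of its underside, 5 mm above the bench (top 15 mm above the bench); x along its length.
- tray: Curing tray, fixed: shallow dark steel tray 190 (x) x 200 (y) mm, rim 14 mm high, floor 5 mm thick. Origin: centre of its underside. The pad lies in one half (48 mm from the middle along y), the cured half in the other.
- cured: Another half of the same shape and size, already lying in the tray beside the pad, parallel to it, 96 mm from centre to centre; on the tray floor. Not to be moved. Origin: centre of its underside.
- glue: White bottle, 56 mm diameter, 110 mm high; bystander. Origin: centre of its underside.
- caster: Trolley caster standing on its wheel, plate on top, 82 mm high, plate 56 mm square; bystander. Origin: under its middle, on the bench.
- tape: Cardboard ring, 90 mm across, 24 mm high; bystander. Origin: centre of its underside.
- can: Grey can, 66 mm diameter, 160 mm high; bystander. Origin: centre of its underside.
- jar: Amber jar, 72 mm diameter, 90 mm high; bystander. Origin: centre of its underside.
- screwdriver: Screwdriver, 180 mm long, lying; bystander.

How it is judged (in metres and radians):
On the way, in this order (a step that is already met when the one before it is completed fails the run):
1. the lid stands open past vertical by itself, let go (value of joint lid above 1.7 rad and contact force between anything else and lid below 0.1 N), for 0.2 s.
2. the half is lifted clear of the fixture while the lid stays open (z of half in the frame of fixture above 0.06 m and value of joint lid above 1.7 rad), for 0.1 s.
3. the half is carried down to the pad: within 6 mm of lying on it while still held (z of half in the frame of pad below 0.016 m and horizontal distance between half and pad below 0.03 m and contact force between the fingers and half above 1 N), for 0.05 s.
4. the half lies centred on the cork pad, ribbed side up, let go (horizontal distance between half and pad below 0.02 m and angle between the x axis of half and the x axis of pad, either way round below 0.15 rad and angle between half's own z axis and vertical below 0.08 rad and z of half in the frame of pad between 0.007 and 0.013 m and linear speed of half below 0.02 m/s and angular speed of half below 0.15 rad/s and contact force between the fingers and half below 0.1 N), for 0.2 s.
5. the lid is shut (value of joint lid below 0.04 rad), for 0.2 s.
At the end, for the whole second after the job is handed in: The half rests on the cork pad, ribbed side up, let go and still, its centre within 20 mm of the pad's centre and its length within 0.15 rad of the pad's; the fixture's lid is shut (under 0.04 rad) (all of step 4 and value of joint lid below 0.04 rad); the robot touches nothing.
It fails at once if the half is squeezed or struck by the fingers with more than 90 N in all (contact force between the fingers and half above 90 N).
It fails at once if the half meets the pad or tray with more than 40 N (contact force between half and pad above 40 N or contact force between half and tray above 40 N).
It fails at once if the lid slams shut (faster than 2 rad/s in its last 0.25 rad) (value of joint lid below 0.25 rad and velocity of joint lid below -2 rad/s).
It fails at once if the half already in the tray is moved by more than 15 mm (distance of cured from where it was at the start of the episode above 0.015 m).
It fails at once if another thing on the bench is moved by more than 30 mm (distance of any of glue, caster, tape, can, jar, screwdriver from where it was at the start of the episode above 0.03 m).
It also fails if it takes over 72 s, if anything falls off the work surface, if the arm or the gripper's body presses on something with over 40 N, if the wrist force passes 120 N, or if a joint passes its speed limit or range.

### The arm

A 6-joint arm with a two-finger parallel gripper is mounted at the origin on the work surface. World frame = base frame: x ahead of the robot, y to its left, z up, the work surface at z = 0. Lengths are in mm, angles in degrees, forces in N, time in s.
With the tool pointing down it reaches from about 300 to 850 mm from the base axis. Payload 4.2 kg.
Tool frame: the origin (TCP) lies on the centre line of the jaws, within the pads' length; the fingertips stand env.nose_length ahead of it and the grasp point (between the pads) lies 2 mm behind it (env.nose_length is the distance from the TCP to the fingertips, in mm); z points along the fingers, y is the direction in which the jaws open and shut (so a half turn about z gives the same grasp; the last joint's range is limited). The gripper opens to 91 mm and grips with 3 to 60 N. Pads are 32 mm wide; open, the fingers measure 118 mm over their backs; the gripper's body (76 mm by 178 mm) begins 60 mm behind the grasp point.
Start: joints at [64.171, 18.312, 89.639, -0, 72.044, -1.146], TCP at [240.122, 522.477, 230.976] pointing down, gripper open.
Joint ranges: [-177.97, 177.97], [-48.28, 115.42], [12.27, 149.76], [-77.06, 257.06], [2.81, 150.46], [-146.56, 146.56]. Speed limits (degrees/s): [147.25, 147.25, 180, 180, 180, 180].

### API

Orientations are given as [roll, pitch, yaw] about the fixed x, y, z axes, in that order (R = Rz(yaw) Ry(pitch) Rx(roll)).
In Python, from workcell import env gives the robot as it stands. The module is installed in compiled form; this text tells all that it offers.
- The arm moves only by the tool jog_arm, never from a script. Its argument "deltas" is a list that holds one entry, the list of rows, each a list of 5 numbers: the shift along the tool's x, y, z in m, then the turn about the tool's z in degrees, then the finger opening in m, from 0 to 0.0912. A call has 1 to 20 rows; each row is the pose to reach, as a shift and turn from the pose commanded when the call began, along the tool's axes at that moment; what a row does not reach only later rows make up. A row lasts 1/12 s, in which the tool goes at most 41.7 mm and 7.16 degrees, less where a joint would pass 70% of its speed; a pose out of reach is approached as far as the arm can. A call with a gripper value outside its range is refused whole. The fingers move at their own pace and stop on an object; "grip_force" is the grip in N (left out, the last holds). Time passes only in rows, so rows that repeat a pose let the fingers close. It gives the time, the measured TCP pose, the force and the opening at its end, in the units of the state.
- env.state(): the state, without advancing time (a new reading comes with each control period).
- env.grab_frame(name): name is "scene" or "top" or "wrist"; returns the picture (384x512x3 uint8, red, green, blue); there is no depth.
- env.camera_params(name): a dict with "fx", "fy", "cx", "cy" (pixels), "xyz" and "orientation" of the camera in the world. Camera axes: x right, y down, z forward; pixel columns grow to the right and rows downward; lengths in mm; the calibration is good to about 2 mm. A picture is of the moment at which its call begins: read the wrist's pose just before it. camera_params takes no time and is no camera call; for the wrist camera it gives the pose at the moment of the call.
- env.job_done(): hands the job in, once; it reports no verdict.
Trained networks look in the newest picture that a camera, given by its name, has taken for a name from the list of things; names that differ only in an ending like _2 or _b are one class to them, and where a whole thing is asked for, a point or a joint stands for the part that bears it (a point fixed in the world has none). Each returns a list of dicts, best first, with "conf" (0 to 1); they miss things now and then, are a little off and sometimes report something else, mostly with a low value. They report only what shows in the picture. A call takes as long as a camera call.
- env.look_for(camera, label): "xyz" ([x, y, z] in mm, in world coordinates, good to about 4 mm: the middle of the surface that is visible of it).
The state is a dict: "time_s": time; "qpos": joint angles; "qvel": joint speeds; "effort": joint torques, N m; "ee_pos": TCP position; "ee_rot": TCP orientation; "force": force on the tool from outside, world axes, zero at the start; "torque": the same for the moment, N m; "gripper_width": finger opening in mm.
Only numpy, scipy, OpenCV 4.12 (cv2) and the standard library are available. Lean on these libraries where they do the work, as an engineer would, in place of code of your own. Each camera call takes 0.05 s, during which the arm holds its last target.

## Working session

There is one attempt and no reset: what is moved stays moved. The work goes in short steps, Python scripts to look and compute and a tool call to move; the robot and the scene stay as the last step left them, time stands still between calls to the robot, and variables do not carry over. Pictures are saved under pics/ and viewed, and the job is handed in when it is done.

Besides the shell and the picture viewer there is one more tool, called after "Emit:" as name(argument=value, ...), one argument or row to a line, values as JSON. jog_arm: Moves the arm, as the interface text tells. Its arguments: {"type":"object","properties":{"deltas":{"type":"array"},"grip_force":{"type":"number"}},"required":["deltas"]}

```bash
ls; mkdir -p pics; cat > h.py <<'E'
import numpy as np, cv2
from workcell import env
from scipy.spatial.transform import Rotation as R
def snap(cam,name):
    im=env.grab_frame(cam); cv2.imwrite(f'pics/{name}.png',cv2.cvtColor(np.asarray(im),cv2.COLOR_RGB2BGR)); return im
def cam(n):
    p=env.camera_params(n); o=p['orientation']
    o=np.array(o)
    Rm=R.from_euler('xyz',o,degrees=True).as_matrix() if o.shape==(3,) else o
    return p,Rm
def ray(n,u,v):
    p,Rm=cam(n); d=Rm@np.array([(u-p['cx'])/p['fx'],(v-p['cy'])/p['fy'],1]); return np.array(p['xyz']),d
def atz(n,u,v,z):
    o,d=ray(n,u,v); return o+d*(z-o[2])/d[2]
def proj(n,P):
    p,Rm=cam(n); c=(np.atleast_2d(P)-np.array(p['xyz']))@Rm
    return np.c_[c[:,0]/c[:,2]*p['fx']+p['cx'],c[:,1]/c[:,2]*p['fy']+p['cy']]
def tri(obs):
    A=np.zeros((3,3));b=np.zeros(3)
    for o,d in obs:
        d=d/np.linalg.norm(d);M=np.eye(3)-np.outer(d,d);A+=M;b+=M@o
    return np.linalg.solve(A,b)
E
python3 - <<'E'
from h import *
print(env.state(), env.nose_length)
for c in ['scene','top','wrist']:
    print(c,env.camera_params(c)); snap(c,c+'0')
E
```

```text
pics
{'time_s': 0.0, 'qpos': array([ 6.41718036e+01,  1.83516066e+01,  8.97048947e+01, -4.81070692e-04,
        7.20441246e+01, -1.14385925e+00]), 'qvel': array([-0.0378492 ,  0.04600804,  0.04844427, -0.00154609, -0.0046794 ,
        0.09931436]), 'effort': array([ 1.29992721e-03, -4.12465811e+01, -2.31970417e+01,  7.27177807e-02,
        4.60649945e-02, -1.45769591e-04]), 'ee_pos': array([239.91080881, 522.04673447, 230.13084333]), 'ee_rot': array([-1.79899385e+02, -1.55148361e-03,  1.55315810e+02]), 'force': array([-0.01925735, -0.11096464, -0.05640295]), 'torque': array([-0.04594334, -0.00149998, -0.01707409]), 'gripper_width': 91.28887497182474} 17.0
scene {'fx': 434.64774580326764, 'fy': 434.64774580326764, 'cx': 250.53758843114173, 'cy': 197.31563163169446, 'xyz': array([1457.65084169, -350.22275151,  798.45048401]), 'orientation': array([-124.96889517,    0.33485084,   70.20904722])}
top {'fx': 350.63834439591346, 'fy': 350.63834439591346, 'cx': 256.0268890624887, 'cy': 193.78605579084393, 'xyz': array([ 438.16603647,   -9.40886414, 1207.2312493 ]), 'orientation': array([-174.71011779,   -0.83186352,  -89.42008259])}
wrist {'fx': 297.19881079555796, 'fy': 297.19881079555796, 'cx': 252.62714587922076, 'cy': 193.15827121586446, 'xyz': array([179.47685943, 550.98785435, 384.41777968]), 'orientation': array([1.66242001e+02, 4.55573650e-02, 6.53949660e+01])}
```

View pics/scene0.png

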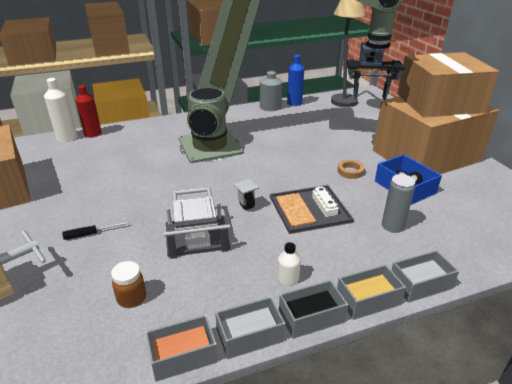

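View pics/top0.png

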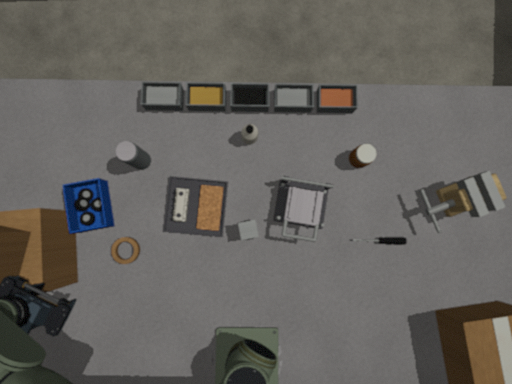

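View pics/wrist0.png

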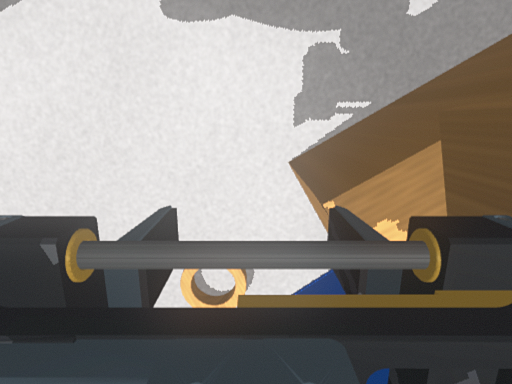

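```bash
python3 - <<'E'
from h import *
for c in ['scene','top']:
    for l in ['fixture','lid','lid_handle','pad','tray','cured','half']:
        try:
            for r in env.look_for(c,l)[:2]: print(c,l,np.round(r['xyz']),round(r['conf'],2), proj(c,r['xyz']).round())
        except Exception as e: print(c,l,e)
print(env.state()['time_s'])
E
```

```text
scene fixture [ 560. -183.   82.] 0.73 [[197. 224.]]
scene lid [ 516. -178.   91.] 0.79 [[194. 212.]]
scene lid [530. 217.  36.] 0.38 [[325. 202.]]
scene lid_handle [ 514. -178.   88.] 0.74 [[194. 212.]]
scene lid_handle [ 702. -381.   64.] 0.32 [[128. 285.]]
scene pad [507. 128.   9.] 0.9 [[294. 211.]]
scene tray [771.  -9.  58.] 0.68 [[289. 268.]]
scene tray [538. 189.  -2.] 0.58 [[317. 215.]]
scene cured [528. 217.  34.] 0.88 [[325. 202.]]
scene cured [511. 130.  11.] 0.44 [[295. 211.]]
top fixture [ 512. -171.   91.] 0.89 [[302. 204.]]
top lid [ 505. -180.   93.] 0.69 [[305. 206.]]
top lid_handle [ 504. -183.   94.] 0.81 [[306. 206.]]
top lid_handle [736.  -2.  77.] 0.61 [[250. 135.]]
top tray [502. 197.   7.] 0.96 [[191. 207.]]
top tray [ 506. -181.   89.] 0.52 [[305. 206.]]
top cured [506. 221.  39.] 0.64 [[182. 205.]]
0.85
```

```bash
python3 - <<'E'
import cv2
a=cv2.imread('pics/top0.png')[160:260,220:350]; b=cv2.imread('pics/scene0.png')[170:270,140:270]
c=cv2.imread('pics/top0.png')[160:260,130:260]
cv2.imwrite('pics/z1.png',cv2.resize(cv2.hconcat([a,b]),None,fx=3,fy=5.5,interpolation=cv2.INTER_CUBIC) if 0 else cv2.resize(cv2.vconcat([cv2.hconcat([a,b])]),None,fx=3,fy=3,interpolation=cv2.INTER_CUBIC))
cv2.imwrite('pics/z2.png',cv2.resize(a,None,fx=6,fy=6,interpolation=cv2.INTER_CUBIC)[:600,:800])
cv2.imwrite('pics/z3.png',cv2.resize(c,None,fx=6,fy=6,interpolation=cv2.INTER_CUBIC)[:600,:800])
E
```

```text
(no output)
```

View pics/z1.png

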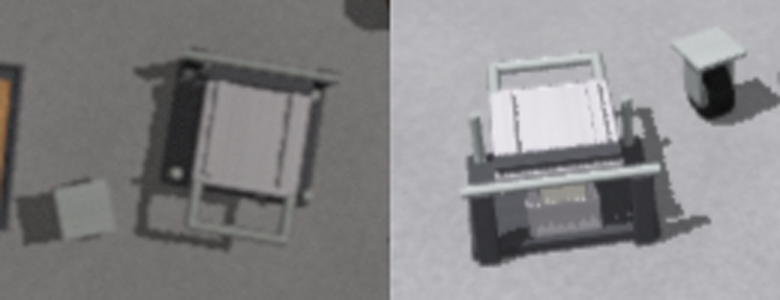

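View pics/z2.png

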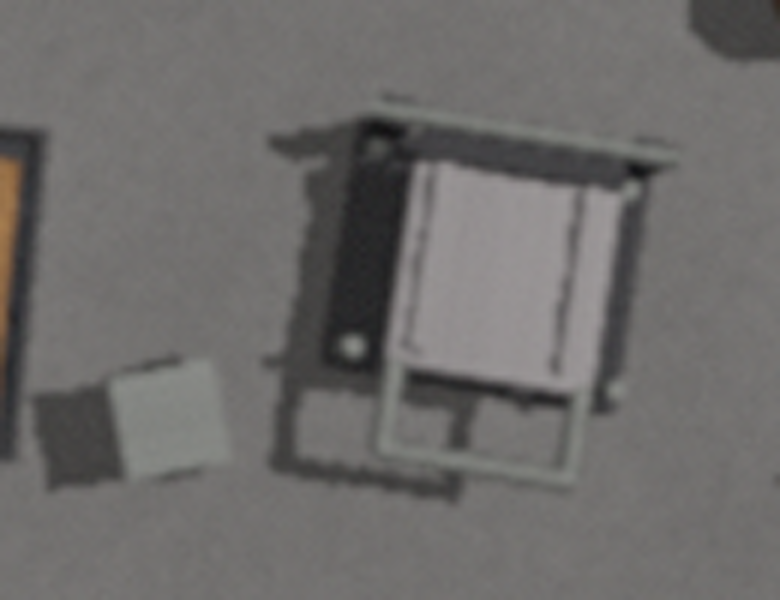

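View pics/z3.png

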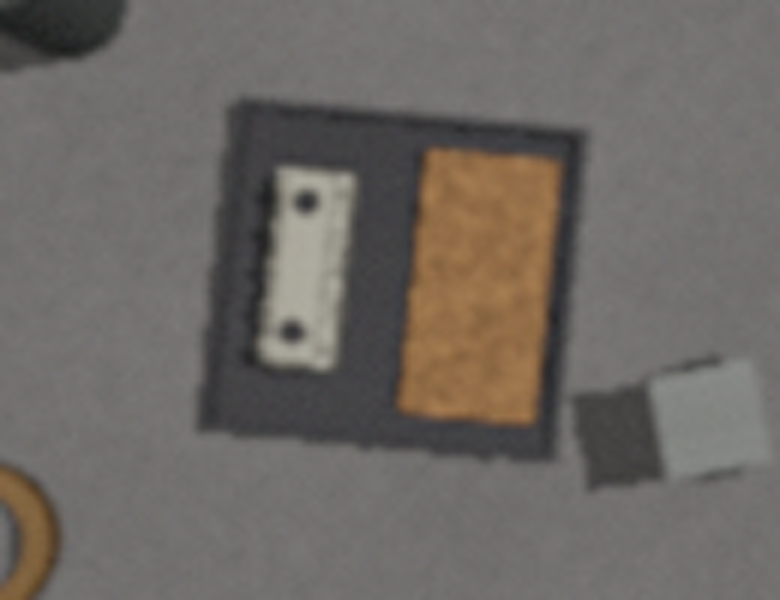

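```bash
python3 - <<'E'
from h import *
f=lambda u,v:(220+u/6,160+v/6)
g=lambda u,v:(130+u/6,160+v/6)
H=[atz('top',*f(*p),85) for p in [(382,455),(572,481)]]
A=[atz('top',*f(*p),82.5) for p in [(380,107),(672,160)]]
print('handle',np.round(H,1),np.linalg.norm(H[0]-H[1])); print('axle',np.round(A,1),np.linalg.norm(A[0]-A[1]))
hm=sum(H)/2;am=sum(A)/2;d=am-hm
print(hm,am,np.linalg.norm(d[:2]),np.degrees(np.arctan2(d[1],d[0])),np.degrees(np.arctan2(*(H[0]-H[1])[[0,1]]))) 
for X in (H,A):
    e=X[0]-X[1]; print('yaw from bar',np.degrees(np.arctan2(-e[0],e[1])))
P=np.array([atz('top',*g(*p),15) for p in [(425,150),(562,159),(538,424),(400,412)]])
print('pad',P.round(1),P.mean(0)); e=P[0]+P[1]-P[2]-P[3]; print(np.degrees(np.arctan2(e[1],e[0])))
T=np.array([atz('top',*g(*p),14) for p in [(237,102),(587,130),(556,460),(203,432)]])
print('tray',T.round(1),T.mean(0)); e=T[0]+T[1]-T[2]-T[3]; print(np.degrees(np.arctan2(e[1],e[0])))
C=np.array([atz('top',*g(*p),82) for p in [(110,378),(205,360),(228,465),(133,482)]])
C=np.array([atz('top',*g(*p),82) for p in [(650,380),(750,360),(772,462),(668,482)]])
print('caster',C.round(1),C.mean(0))
E
```

```text
handle [[ 408.9 -114.    85. ]
 [ 396.1 -215.    85. ]] 101.76626285162997
axle [[ 595.4 -112.6   82.5]
 [ 568.4 -270.5   82.5]] 160.13586772899046
[ 402.49452134 -164.47303821   85.        ] [ 581.9124962  -191.53740148   82.5       ] 181.44775959252576 -8.578127675331512 7.180324749528111
yaw from bar -7.180324749528111
yaw from bar -9.682520337240872
pad [[576.7 163.2  15. ]
 [572.5  85.2  15. ]
 [422.3  95.9  15. ]
 [428.2 173.6  15. ]] [499.90534468 129.48919635  15.        ]
-4.036342259473359
tray [[603.1 271.   14. ]
 [589.4  71.4  14. ]
 [402.2  85.5  14. ]
 [415.9 283.9  14. ]] [502.65061569 177.93124882  14.        ]
-4.131093368054262
caster [[447.   30.9  82. ]
 [458.2 -22.3  82. ]
 [404.3 -34.5  82. ]
 [393.2  20.6  82. ]] [425.7034043   -1.32602052  82.        ]
```

Emit:
jog_arm(
  deltas=[
    [[-0.54, -0.608, -0.04, 74, 0.0912], [-0.54, -0.608, -0.04, 74, 0.0912], [-0.54, -0.608, -0.04, 74, 0.0912], [-0.54, -0.608, -0.04, 74, 0.0912], [-0.54, -0.608, -0.04, 74, 0.0912], [-0.54, -0.608, -0.04, 74, 0.0912], [-0.54, -0.608, -0.04, 74, 0.0912], [-0.54, -0.608, -0.04, 74, 0.0912], [-0.54, -0.608, -0.04, 74, 0.0912], [-0.54, -0.608, -0.04, 74, 0.0912], [-0.54, -0.608, -0.04, 74, 0.0912], [-0.54, -0.608, -0.04, 74, 0.0912], [-0.54, -0.608, -0.04, 74, 0.0912], [-0.54, -0.608, -0.04, 74, 0.0912], [-0.54, -0.608, -0.04, 74, 0.0912], [-0.54, -0.608, -0.04, 74, 0.0912], [-0.54, -0.608, -0.04, 74, 0.0912], [-0.54, -0.608, -0.04, 74, 0.0912], [-0.54, -0.608, -0.04, 74, 0.0912], [-0.54, -0.608, -0.04, 74, 0.0912]],
  ],
)

```text
time_s: 2.52
ee_pos: [477.7, -259.8, 270.9]
ee_rot: [179.9, 0.1, 81.2]
force: [0.4, 0.5, 1.0]
gripper_width: 91.4
```

```bash
python3 - <<'E'
from h import *
snap('wrist','w1'); snap('top','t1'); print(env.camera_params('wrist'))
for c in ['wrist','top']:
    for l in ['lid','lid_handle','fixture']:
        for r in env.look_for(c,l)[:2]: print(c,l,np.round(r['xyz']),round(r['conf'],2), proj(c,r['xyz']).round())
print(env.state()['time_s'],env.state()['ee_pos'])
a=cv2.imread('pics/w1.png');cv2.imwrite('pics/w1b.png',cv2.resize(a,(800,600),interpolation=cv2.INTER_CUBIC))
E
```

```text
{'fx': 297.19881079555796, 'fy': 297.19881079555796, 'cx': 252.62714587922076, 'cy': 193.15827121586446, 'xyz': array([ 488.16792706, -192.11019859,  424.52593164]), 'orientation': array([ 1.66196955e+02, -8.71497258e-04, -8.83268809e+00])}
wrist lid [ 501. -174.   86.] 0.58 [[263. 104.]]
wrist lid_handle [ 503. -172.   89.] 0.67 [[265. 103.]]
wrist fixture [ 512. -175.   90.] 0.78 [[274. 105.]]
top lid [ 504. -181.   90.] 0.88 [[305. 206.]]
top lid_handle [ 506. -183.   93.] 0.56 [[306. 205.]]
top fixture [ 509. -173.   91.] 0.9 [[302. 205.]]
2.9167 [ 476.63385989 -254.23045115  271.16169305]
```

View pics/w1b.png

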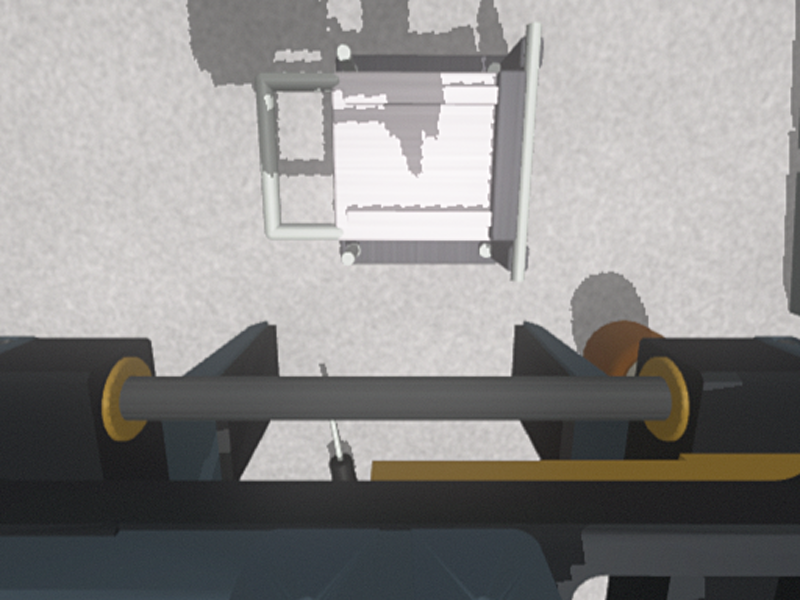

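```bash
python3 - <<'E'
from h import *
s=1.5625
# image moment: arm may have moved a hair; use current params
def pr(name,pts,z):
    X=[atz('wrist',u/s,v/s,z) for u,v in pts]; m=sum(X)/2; e=X[0]-X[1]
    print(name,np.round(X,1),m.round(1),np.linalg.norm(e).round(1),'yaw',np.degrees(np.arctan2(-e[0],e[1])).round(2)); return m
h=pr('handle',[(265,82),(273,231)],85)
a=pr('axle',[(534,30),(518,276)],82.5)
d=a-h; print(np.linalg.norm(d[:2]),np.degrees(np.arctan2(d[1],d[0])))
pr('lidedge',[(335,76),(335,238)],88)
pr('pins-x',[(344,52),(348,257)],70)
# triangulate with top
f=lambda u,v:(220+u/6,160+v/6)
for (tp,wp) in [((382,455),(265,82)),((572,481),(273,231)),((380,107),(534,30)),((672,160),(518,276))]:
    print(tri([ray('top',*f(*tp)),ray('wrist',wp[0]/s,wp[1]/s)]).round(1))
E
```

```text
handle [[ 410.2 -105.3   85. ]
 [ 394.5 -204.1   85. ]] [ 402.4 -154.7   85. ] 100.0 yaw -8.99
axle [[ 593.3 -100.    82.5]
 [ 568.5 -264.2   82.5]] [ 580.9 -182.1   82.5] 166.1 yaw -8.58
180.68154709284565 -8.728068980540902
lidedge [[ 457.9 -109.3   88. ]
 [ 438.7 -215.5   88. ]] [ 448.3 -162.4   88. ] 107.9 yaw -10.27
pins-x [[ 465.3  -91.    70. ]
 [ 443.4 -232.8   70. ]] [ 454.4 -161.9   70. ] 143.6 yaw -8.78
[ 411.7 -110.9  102.6]
[ 399.2 -206.5  110.7]
[ 588.2 -108.4  110. ]
[ 567.5 -266.    88.5]
```

```bash
python3 - <<'E'
from h import *
print(env.camera_params('wrist')['xyz'],env.state()['ee_pos'])
snap('wrist','w2')
print(env.camera_params('wrist')['xyz'],env.state()['ee_pos'],env.state()['qvel'].round(2))
a=cv2.imread('pics/w2.png')[:200,100:400];cv2.imwrite('pics/w2b.png',cv2.resize(a,None,fx=2.6,fy=2.6,interpolation=cv2.INTER_CUBIC))
E
```

```text
[ 486.73363965 -187.41725554  425.39725287] [ 476.63385989 -254.23045115  271.16169305]
[ 486.78465295 -187.47096236  425.4541306 ] [ 476.69581883 -254.2959507   271.25053831] [-0.11  0.   -0.24 -0.15 -0.12 -0.01]
```

View pics/w2b.png

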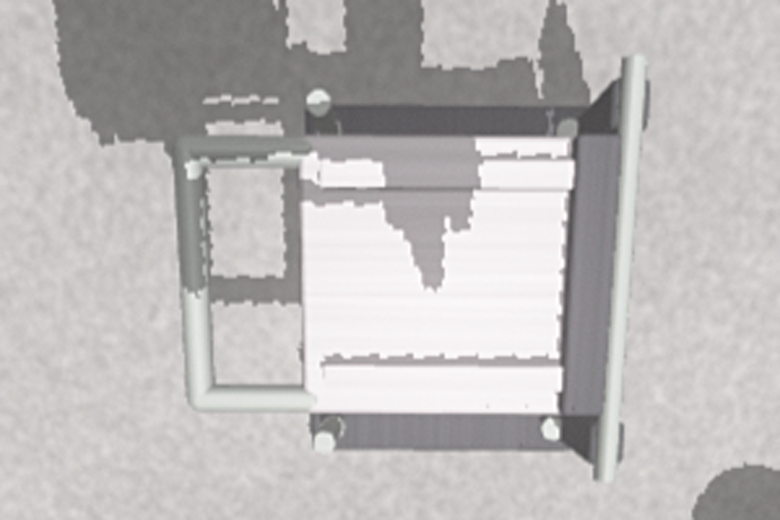

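```bash
cat >> h.py <<'E'
def pr(cm,name,pts,z,s=1,ox=0,oy=0):
    X=[atz(cm,ox+u/s,oy+v/s,z) for u,v in pts]; m=sum(X)/2; e=X[0]-X[1]
    print(name,np.round(X,1).tolist(),m.round(1),np.linalg.norm(e).round(1),'yaw',np.degrees(np.arctan2(-e[0],e[1])).round(2)); return m
E
python3 - <<'E'
from h import *
k=dict(s=2.6,ox=100,oy=0)
h=pr('wrist','handle',[(189,147),(201,398)],85,**k)
a=pr('wrist','axle',[(635,57),(605,480)],82.5,**k)
d=a-h; print(np.linalg.norm(d[:2]),np.degrees(np.arctan2(d[1],d[0])))
pr('wrist','lidedge',[(304,137),(310,410)],88,**k)
pr('wrist','pins-x',[(318,101),(324,440)],70,**k)
f=lambda u,v:(220+u/6,160+v/6)
for (tp,wp) in [((385,452),(189,147)),((572,478),(201,398)),((380,107),(635,57)),((672,160),(605,480))]:
    print(tri([ray('top',*f(*tp)),ray('wrist',100+wp[0]/2.6,wp[1]/2.6)]).round(1))
E
```

```text
handle [[412.7, -109.8, 85.0], [396.3, -210.5, 85.0]] [ 404.5 -160.1   85. ] 102.0 yaw -9.22
axle [[595.8, -103.0, 82.5], [569.2, -274.1, 82.5]] [ 582.5 -188.6   82.5] 173.2 yaw -8.83
180.28796577746235 -9.076936661818547
lidedge [[459.9, -113.7, 88.0], [443.1, -222.4, 88.0]] [ 451.5 -168.1   88. ] 110.1 yaw -8.79
pins-x [[466.8, -96.9, 70.0], [444.8, -239.0, 70.0]] [ 455.8 -167.9   70. ] 143.8 yaw -8.8
[ 412.8 -113.3   95.3]
[ 398.9 -211.1   97.9]
[ 590.3 -109.5  105.6]
[ 567.1 -270.    92.1]
```

Emit:
jog_arm(
  deltas=[
    [[0.08, -0.086, 0, 0, 0.045], [0.08, -0.086, 0.04, 0, 0.045], [0.08, -0.086, 0.08, 0, 0.045], [0.08, -0.086, 0.11, 0, 0.045], [0.08, -0.086, 0.12, 0, 0.045], [0.08, -0.086, 0.12, 0, 0.045], [0.08, -0.086, 0.12, 0, 0.045], [0.08, -0.086, 0.12, 0, 0.045], [0.08, -0.086, 0.12, 0, 0.045], [0.08, -0.086, 0.12, 0, 0.045]],
  ],
)

```text
time_s: 3.8
ee_pos: [405.5, -164.2, 152.6]
ee_rot: [179.8, 0.1, 81.3]
force: [-1.1, 1.4, 0.3]
gripper_width: 44.9
```

```bash
python3 - <<'E'
from h import *
print(env.state()['ee_pos'],env.state()['ee_rot'])
snap('wrist','w3');snap('scene','s3')
print(env.state()['ee_pos'],env.state()['time_s'])
a=cv2.imread('pics/s3.png')[120:280,100:300];cv2.imwrite('pics/s3b.png',cv2.resize(a,None,fx=3.7,fy=3.7,interpolation=cv2.INTER_CUBIC))
E
```

```text
[ 405.49527522 -164.2242747   152.59117364] [1.79780113e+02 5.41219456e-02 8.13024284e+01]
[ 404.82807283 -163.95891244  151.9875169 ] 3.9
```

View pics/w3.png

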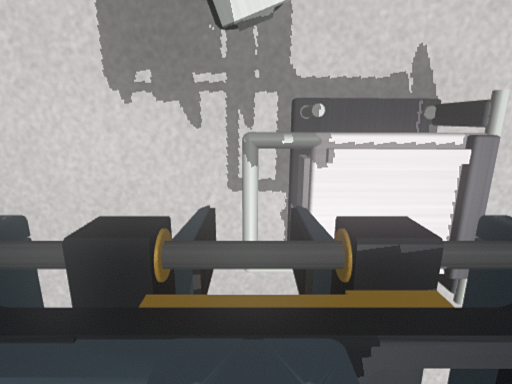

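View pics/s3b.png

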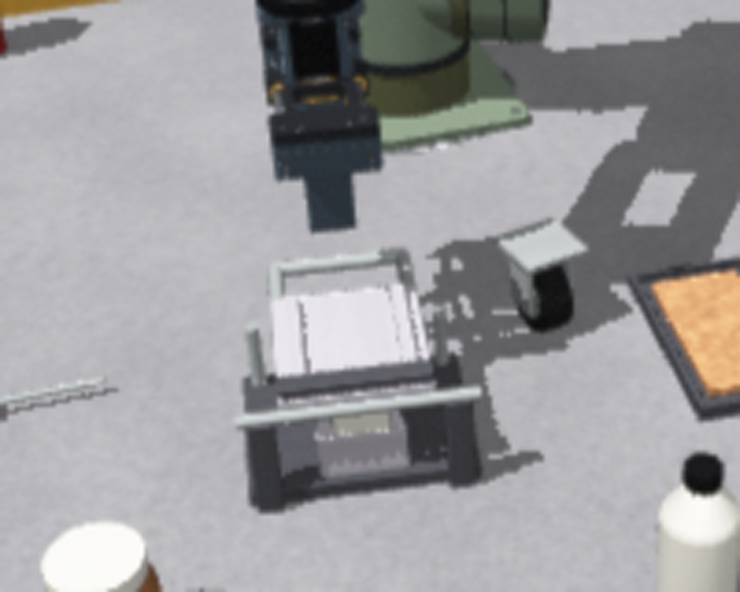

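```bash
python3 - <<'E'
from h import *
print(atz('wrist',250,140,85), atz('wrist',250,225,85), env.state()['ee_pos'])
E
```

```text
[ 411.138114  -110.6713688   85.       ] [ 401.1086647  -175.87392842   85.        ] [ 404.82807283 -163.95891244  151.9875169 ]
```

Emit:
jog_arm(
  deltas=[
    [[0.003, -0.001, 0.03, 0, 0.045], [0.003, -0.001, 0.055, 0, 0.045], [0.003, -0.001, 0.069, 0, 0.045], [0.003, -0.001, 0.069, 0, 0.045], [0.003, -0.001, 0.069, 0, 0.045], [0.003, -0.001, 0.069, 0, 0.005], [0.003, -0.001, 0.069, 0, 0.005], [0.003, -0.001, 0.069, 0, 0.005], [0.003, -0.001, 0.069, 0, 0.005], [0.003, -0.001, 0.069, 0, 0.005], [0.003, -0.001, 0.069, 0, 0.005]],
  ],
  grip_force=20,
)

```text
time_s: 4.82
ee_pos: [404.1, -160.4, 82.4]
ee_rot: [179.9, 0.0, 81.3]
force: [1.1, -0.5, 2.2]
gripper_width: 11.5
```

```bash
python3 - <<'E'
from h import *
s=env.state(); print(s['ee_pos'],s['ee_rot'],s['force'],s['gripper_width'],s['time_s'])
E
```

```text
[ 404.07070652 -160.44704651   82.36391715] [1.79891059e+02 6.69750753e-03 8.12932003e+01] [ 1.11516946 -0.45287916  2.203584  ] 11.537352412432432 4.8167
```

```bash
python3 - <<'E'
import numpy as np
p=lambda t:(180*(np.cos(.014)-np.cos(t+.014)),180*(np.sin(t+.014)-np.sin(.014)))
th=np.r_[.02,.05,.1,.16,np.linspace(.23,1.2,16)]
print([[0,round(a/1e3,3),round(-b/1e3,3),0,.005] for a,b in map(p,th)])
o=np.array(p(1.2)); print(o)
for t in np.r_[1.26,1.32,1.38,1.44,1.5,1.56,1.62,1.68,1.73,1.78,1.82,1.85,1.86]:
    a=np.array(p(t))-o; print([0,round(a[0]/1e3,3),round(-a[1]/1e3,3),0,.005],end=',')
E
```

```text
[[0, np.float64(0.0), np.float64(-0.004), 0, 0.005], [0, np.float64(0.0), np.float64(-0.009), 0, 0.005], [0, np.float64(0.001), np.float64(-0.018), 0, 0.005], [0, np.float64(0.003), np.float64(-0.029), 0, 0.005], [0, np.float64(0.005), np.float64(-0.041), 0, 0.005], [0, np.float64(0.008), np.float64(-0.052), 0, 0.005], [0, np.float64(0.012), np.float64(-0.063), 0, 0.005], [0, np.float64(0.017), np.float64(-0.074), 0, 0.005], [0, np.float64(0.022), np.float64(-0.084), 0, 0.005], [0, np.float64(0.028), np.float64(-0.094), 0, 0.005], [0, np.float64(0.035), np.float64(-0.104), 0, 0.005], [0, np.float64(0.042), np.float64(-0.113), 0, 0.005], [0, np.float64(0.05), np.float64(-0.122), 0, 0.005], [0, np.float64(0.058), np.float64(-0.13), 0, 0.005], [0, np.float64(0.067), np.float64(-0.137), 0, 0.005], [0, np.float64(0.076), np.float64(-0.144), 0, 0.005], [0, np.float64(0.086), np.float64(-0.151), 0, 0.005], [0, np.float64(0.096), np.float64(-0.157), 0, 0.005], [0, np.float64(0.106), np.float64(-0.162), 0, 0.005], [0, np.float64(0.117), np.float64(-0.166), 0, 0.005]]
[117.11301814 166.1437886 ]
[0, np.float64(0.01), np.float64(-0.003), 0, 0.005],[0, np.float64(0.021), np.float64(-0.006), 0, 0.005],[0, np.float64(0.031), np.float64(-0.009), 0, 0.005],[0, np.float64(0.042), np.float64(-0.01), 0, 0.005],[0, np.float64(0.053), np.float64(-0.011), 0, 0.005],[0, np.float64(0.063), np.float64(-0.011), 0, 0.005],[0, np.float64(0.074), np.float64(-0.011), 0, 0.005],[0, np.float64(0.085), np.float64(-0.01), 0, 0.005],[0, np.float64(0.094), np.float64(-0.009), 0, 0.005],[0, np.float64(0.103), np.float64(-0.007), 0, 0.005],[0, np.float64(0.11), np.float64(-0.005), 0, 0.005],[0, np.float64(0.115), np.float64(-0.004), 0, 0.005],[0, np.float64(0.117), np.float64(-0.003), 0, 0.005],
```

Emit:
jog_arm(
  deltas=[
    [[0, 0, -0.004, 0, 0.005], [0, 0, -0.009, 0, 0.005], [0, 0.001, -0.018, 0, 0.005], [0, 0.003, -0.029, 0, 0.005], [0, 0.005, -0.041, 0, 0.005], [0, 0.008, -0.052, 0, 0.005], [0, 0.012, -0.063, 0, 0.005], [0, 0.017, -0.074, 0, 0.005], [0, 0.022, -0.084, 0, 0.005], [0, 0.028, -0.094, 0, 0.005], [0, 0.035, -0.104, 0, 0.005], [0, 0.042, -0.113, 0, 0.005], [0, 0.05, -0.122, 0, 0.005], [0, 0.058, -0.13, 0, 0.005], [0, 0.067, -0.137, 0, 0.005], [0, 0.076, -0.144, 0, 0.005], [0, 0.086, -0.151, 0, 0.005], [0, 0.096, -0.157, 0, 0.005], [0, 0.106, -0.162, 0, 0.005], [0, 0.117, -0.166, 0, 0.005]],
  ],
)

```text
time_s: 6.48
ee_pos: [516.8, -178.3, 249.3]
ee_rot: [-179.7, 0.1, 81.3]
force: [-4.0, -0.4, 5.8]
gripper_width: 11.2
```

Emit:
jog_arm(
  deltas=[
    [[0, 0.01, -0.003, 0, 0.005], [0, 0.021, -0.006, 0, 0.005], [0, 0.031, -0.009, 0, 0.005], [0, 0.042, -0.01, 0, 0.005], [0, 0.053, -0.011, 0, 0.005], [0, 0.063, -0.011, 0, 0.005], [0, 0.074, -0.011, 0, 0.005], [0, 0.085, -0.01, 0, 0.005], [0, 0.094, -0.009, 0, 0.005], [0, 0.103, -0.007, 0, 0.005], [0, 0.11, -0.005, 0, 0.005], [0, 0.115, -0.004, 0, 0.005], [0, 0.117, -0.003, 0, 0.005], [0, 0.117, -0.003, 0, 0.005], [0, 0.117, -0.003, 0, 0.005]],
  ],
)

```text
time_s: 7.73
ee_pos: [635.1, -196.7, 250.7]
ee_rot: [180.0, 0.1, 81.3]
force: [-1.6, -5.0, 0.9]
gripper_width: 11.6
```

```bash
python3 - <<'E'
from h import *
s=env.state(); print(s['ee_pos'],s['ee_rot'],s['force'],s['gripper_width'],s['time_s'])
snap('scene','s4')
a=cv2.imread('pics/s4.png')[60:280,80:340];cv2.imwrite('pics/s4b.png',cv2.resize(a,None,fx=2.7,fy=2.7,interpolation=cv2.INTER_CUBIC))
E
```

```text
[ 635.12990209 -196.70392106  250.72811208] [1.79979119e+02 1.01138862e-01 8.13009988e+01] [-1.60634937 -4.97334207  0.86987744] 11.646262869730824 7.7333
```

View pics/s4b.png

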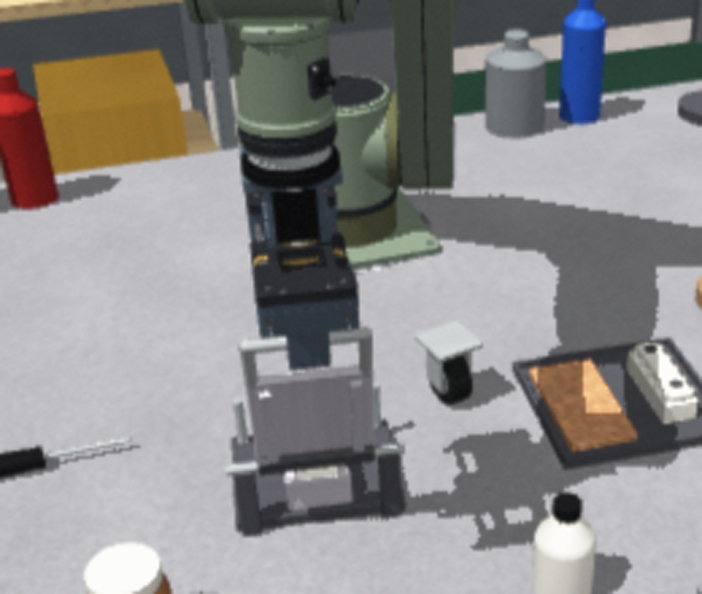

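Emit:
jog_arm(
  deltas=[
    [[0, 0, 0, 0, 0.02], [0, 0, 0, 0, 0.04], [0, 0, 0, 0, 0.06], [0, 0, 0, 0, 0.0912], [0, 0, 0, 0, 0.0912], [0, 0, 0, 0, 0.0912], [0, 0, -0.02, 0, 0.0912], [0, 0, -0.04, 0, 0.0912], [0, 0, -0.07, 0, 0.0912], [0, 0, -0.07, 0, 0.0912], [0, -0.02, -0.07, 0, 0.0912], [0, -0.05, -0.07, 0, 0.0912], [0, -0.08, -0.07, 0, 0.0912], [0, -0.11, -0.07, 0, 0.0912], [0, -0.11, -0.07, 0, 0.0912], [0, -0.11, -0.07, 0, 0.0912]],
  ],
)

```text
time_s: 9.12
ee_pos: [525.0, -178.8, 321.7]
ee_rot: [179.9, -0.0, 81.3]
force: [0.6, 0.2, -0.5]
gripper_width: 91.3
```

```bash
python3 - <<'E'
from h import *
s=env.state(); print(s['ee_pos'],s['ee_rot'],s['force'],s['gripper_width'],s['time_s'])
snap('scene','s5')
a=cv2.imread('pics/s5.png')[60:280,80:340];cv2.imwrite('pics/s5b.png',cv2.resize(a,None,fx=2.7,fy=2.7,interpolation=cv2.INTER_CUBIC))
E
```

```text
[ 524.98305293 -178.75503635  321.7289372 ] [ 1.79915655e+02 -1.63966911e-03  8.12911676e+01] [ 0.64855003  0.22638958 -0.52700892] 91.2712558170406 9.1167
```

View pics/s5b.png

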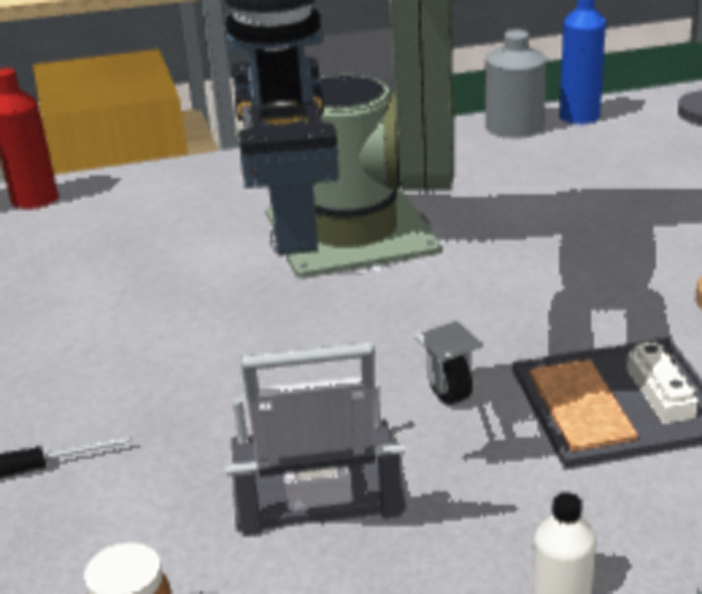

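Emit:
jog_arm(
  deltas=[
    [[-0.002, 0.008, 0, -90, 0.08], [-0.002, 0.008, 0, -90, 0.08], [-0.002, 0.008, 0, -90, 0.08], [-0.002, 0.008, 0, -90, 0.08], [-0.002, 0.008, 0, -90, 0.08], [-0.002, 0.008, 0, -90, 0.08], [-0.002, 0.008, 0, -90, 0.08], [-0.002, 0.008, 0, -90, 0.08], [-0.002, 0.008, 0, -90, 0.08], [-0.002, 0.008, 0, -90, 0.08], [-0.002, 0.008, 0, -90, 0.08], [-0.002, 0.008, 0, -90, 0.08], [-0.002, 0.008, 0.02, -90, 0.08], [-0.002, 0.008, 0.05, -90, 0.08], [-0.002, 0.008, 0.08, -90, 0.08], [-0.002, 0.008, 0.09, -90, 0.08], [-0.002, 0.008, 0.09, -90, 0.08], [-0.002, 0.008, 0.09, -90, 0.08]],
  ],
)

```text
time_s: 10.67
ee_pos: [534.7, -182.5, 231.2]
ee_rot: [180.0, 0.0, 171.3]
force: [-0.1, -0.3, 0.8]
gripper_width: 79.6
```

```bash
python3 - <<'E'
from h import *
s=env.state(); print(s['ee_pos'],s['ee_rot'],s['force'],s['gripper_width'],s['time_s'])
snap('wrist','w6')
for l in ['half','fixture']:
    for r in env.look_for('wrist',l)[:2]: print(l,np.round(r['xyz']),round(r['conf'],2), proj('wrist',r['xyz']).round())
s=env.state(); print(s['ee_pos'])
a=cv2.imread('pics/w6.png');cv2.imwrite('pics/w6b.png',cv2.resize(a,(800,600),interpolation=cv2.INTER_CUBIC))
E
```

```text
[ 534.71542704 -182.45613625  231.20364201] [1.79995161e+02 2.29326696e-02 1.71326398e+02] [-0.07899505 -0.26884011  0.80867524] 79.60251313455142 10.6667
half [ 506. -180.   75.] 0.84 [[250. 157.]]
fixture [ 546. -191.   13.] 0.72 [[247. 182.]]
[ 534.9730263  -182.61495271  232.88384491]
```

View pics/w6b.png

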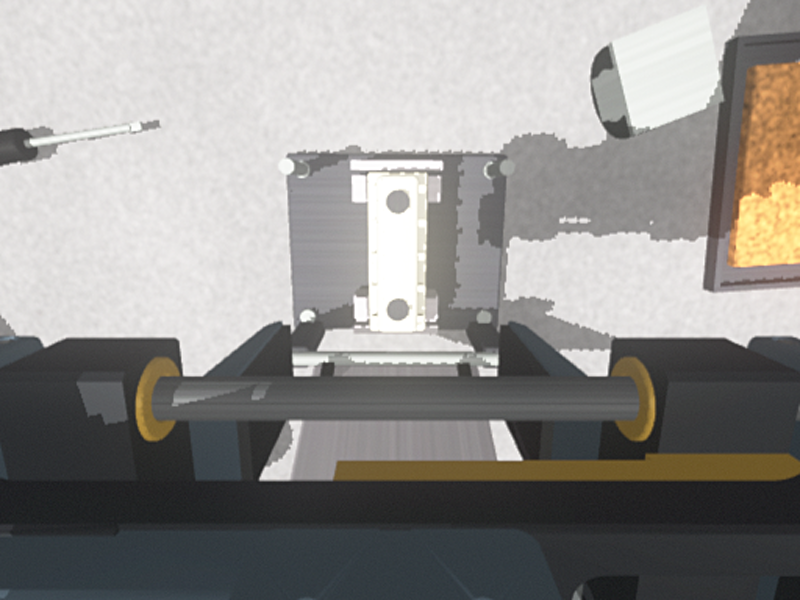

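```bash
python3 - <<'E'
from h import *
s=1.5625
A=atz('wrist',397/s,172/s,78);B=atz('wrist',396/s,332/s,78)
print(A,B,(A+B)/2,np.linalg.norm(A-B),np.degrees(np.arctan2(*(B-A)[[1,0]])))
C=atz('wrist',397.5/s,201/s,78);D=atz('wrist',398/s,310/s,78);print((C+D)/2,np.degrees(np.arctan2(*(D-C)[[1,0]])))
# lengths if z differ
m=(A+B)/2
st=env.state();t=st['ee_pos'];y=np.radians(st['ee_rot'][2]);print(t,st['ee_rot'])
d=m[:2]-t[:2];print('tool dx,dy',d@[np.cos(y),np.sin(y)],d@[np.sin(y),-np.cos(y)])
for n,c,z in [('pad',(785/s,170/s),15)]: print(atz('wrist',*c,z))
u=np.array([np.cos(np.radians(-8.8)),np.sin(np.radians(-8.8))]);print('pinL',proj('wrist',[[*(np.array([513,-178.5])-58*u+72*np.array([-u[1],u[0]])),70],[*(np.array([513,-178.5])-58*u-72*np.array([-u[1],u[0]])),70]])*s)
E
```

```text
[ 460.08015005 -168.74462566   78.        ] [ 566.18357729 -185.37121766   78.        ] [ 513.13186367 -177.05792166   78.        ] 107.39823477181265 -8.905923530083989
[ 514.39785403 -176.38321971   78.        ] -8.250510742658207
[ 534.9730263  -182.61495271  232.88384491] [-179.96292948    0.22159103  171.32268302]
tool dx,dy 22.42954829706367 2.1982589284612892
[501.62778398 127.78701661  15.        ]
pinL [[504.46003017 166.0775075 ]
 [284.70430319 165.28401174]]
```

Emit:
jog_arm(
  deltas=[
    [[0.022, 0.002, 0.02, 0, 0.08], [0.022, 0.002, 0.05, 0, 0.08], [0.022, 0.002, 0.08, 0, 0.07], [0.022, 0.002, 0.1, 0, 0.07], [0.022, 0.002, 0.1, 0, 0.07], [0.022, 0.002, 0.1, 0, 0.07], [0.022, 0.002, 0.1, 0, 0.07], [0.022, 0.002, 0.1, 0, 0.07]],
  ],
)

```text
time_s: 11.48
ee_pos: [513.7, -177.5, 133.2]
ee_rot: [-180.0, 0.3, 171.3]
force: [-0.4, -0.4, 0.5]
gripper_width: 70.3
```

```bash
python3 - <<'E'
from h import *
s=env.state(); print(s['ee_pos'],s['ee_rot'],s['force'],s['gripper_width'],s['time_s'])
snap('wrist','w7')
s=env.state(); print(s['ee_pos'],s['qvel'].round(1))
a=cv2.imread('pics/w7.png');cv2.imwrite('pics/w7b.png',cv2.resize(a,(800,600),interpolation=cv2.INTER_CUBIC))
E
```

```text
[ 513.72980109 -177.45735273  133.16452037] [-179.95359819    0.25606957  171.31809554] [-0.38674994 -0.38947735  0.51147709] 70.3499244722587 11.4833
[ 513.4943492  -177.38000772  132.9489311 ] [ 0.   0.2  0.8 -0.  -0.1 -0.1]
```

View pics/w7b.png

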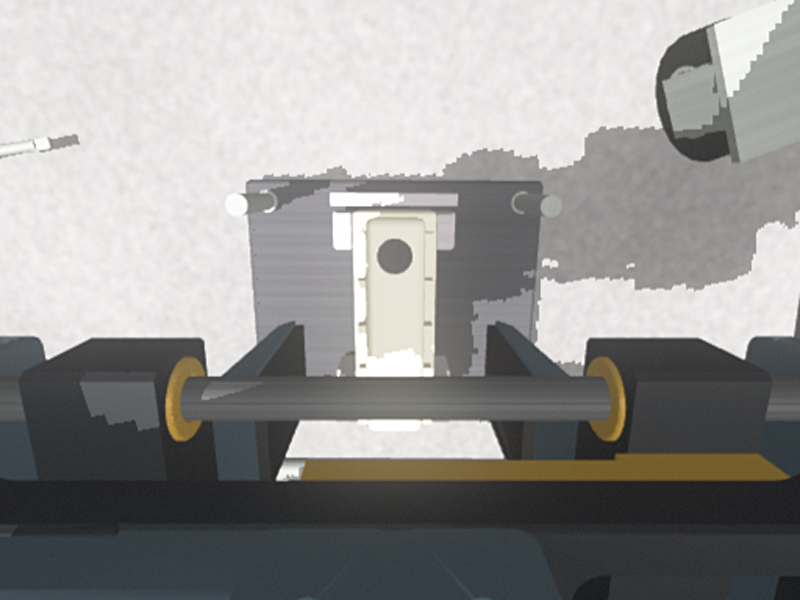

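```bash
python3 - <<'E'
from h import *
s=1.5625
o,d=ray('wrist',394/s,256/s)
o1,d1=ray('wrist',397.5/s,201/s)
now=env.state()['ee_pos']
prev=np.array([534.8,-182.5,231.6])
print(tri([(o,d),(o1+prev-now,d1)]), atz('wrist',394/s,256/s,78))
# front end edge: top(78) at row 211 vs 172
o,d=ray('wrist',395/s,212/s);o1,d1=ray('wrist',397/s,172/s)
print(tri([(o,d),(o1+prev-now,d1)]))
print(now, env.state()['ee_rot'])
E
```

```text
[ 478.00136745 -171.13046051   73.65558883] [ 477.33790905 -171.17719414   78.        ]
[ 459.32657081 -168.19014049   53.1242839 ]
[ 513.4943492  -177.38000772  132.9489311 ] [-179.9592214     0.23084784  171.31443105]
```

Emit:
jog_arm(
  deltas=[
    [[0, 0, 0.025, 0, 0.07], [0, 0, 0.05, 0, 0.07], [0, 0, 0.065, 0, 0.07], [0, 0, 0.071, 0, 0.065], [0, 0, 0.071, 0, 0.058], [0, 0, 0.071, 0, 0.052], [0, 0, 0.071, 0, 0.047], [0, 0, 0.071, 0, 0.044], [0, 0, 0.071, 0, 0.042], [0, 0, 0.071, 0, 0.04], [0, 0, 0.071, 0, 0.038], [0, 0, 0.071, 0, 0.034], [0, 0, 0.071, 0, 0.03], [0, 0, 0.071, 0, 0.03], [0, 0, 0.071, 0, 0.03]],
  ],
  grip_force=14,
)

```text
time_s: 12.78
ee_pos: [512.6, -177.3, 60.7]
ee_rot: [-180.0, 0.1, 171.3]
force: [-0.7, -0.8, 6.0]
gripper_width: 39.7
```

```bash
python3 - <<'E'
from h import *
s=env.state(); print(s['ee_pos'],s['ee_rot'],s['force'],s['torque'],s['gripper_width'],s['time_s'])
snap('wrist','w8')
E
```

```text
[ 512.63903748 -177.29521212   60.69818782] [-1.79964701e+02  8.71599419e-02  1.71329356e+02] [-0.70265202 -0.84898314  6.0336822 ] [-0.21567081  0.1485207  -0.00478449] 39.68753932671173 12.7833
```

View pics/w8.png

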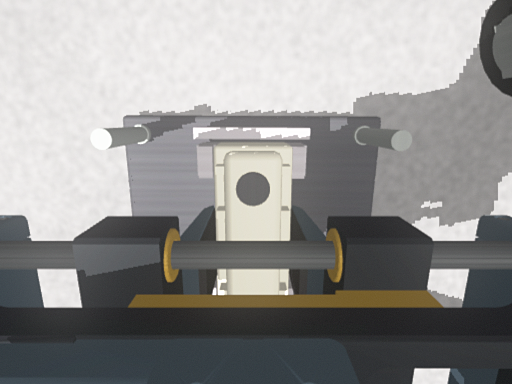

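Emit:
jog_arm(
  deltas=[
    [[0, 0, -0.003, 0, 0.03], [0, 0, -0.008, 0, 0.03], [0, 0, -0.015, 0, 0.03], [0, 0, -0.027, 0, 0.03], [0, 0, -0.045, 0, 0.03], [0, 0, -0.065, 0, 0.03], [0, 0, -0.085, 0, 0.03], [0, 0, -0.105, 0, 0.03], [0, 0, -0.12, 0, 0.03], [0, 0, -0.132, 0, 0.03], [0, 0, -0.138, 0, 0.03], [0, 0, -0.14, 0, 0.03], [0, 0, -0.14, 0, 0.03], [0, 0, -0.14, 0, 0.03]],
  ],
)

```text
time_s: 14.0
ee_pos: [511.6, -176.7, 199.2]
ee_rot: [180.0, -0.1, 171.3]
force: [-0.4, -0.5, -1.5]
gripper_width: 39.6
```

```bash
python3 - <<'E'
from h import *
s=env.state(); print(s['ee_pos'],s['ee_rot'],s['force'],s['torque'],s['gripper_width'],s['time_s'])
snap('scene','s9')
a=cv2.imread('pics/s9.png')[60:280,80:340];cv2.imwrite('pics/s9b.png',cv2.resize(a,None,fx=2.7,fy=2.7,interpolation=cv2.INTER_CUBIC))
E
```

```text
[ 511.64486617 -176.66036501  199.18607004] [ 1.79972665e+02 -8.76842966e-02  1.71315800e+02] [-0.43396513 -0.496312   -1.46290423] [ 0.05386287  0.0628861  -0.00605494] 39.60138897610381 14.0
```

View pics/s9b.png

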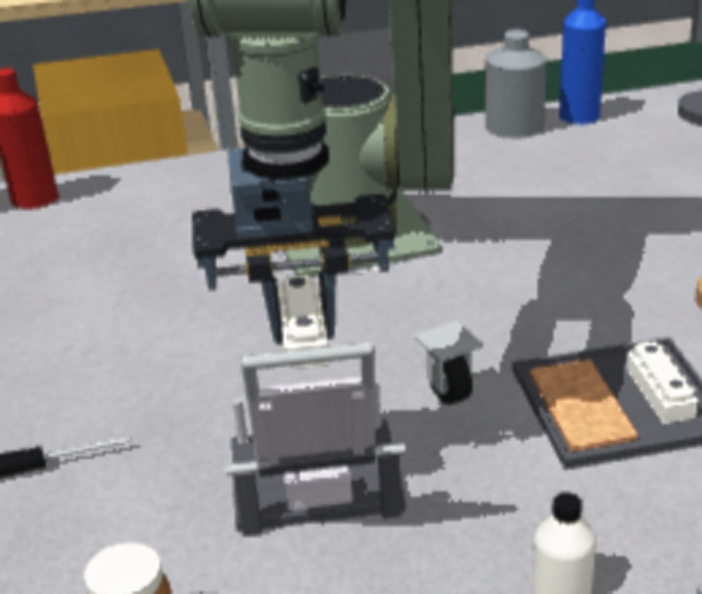

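Emit:
jog_arm(
  deltas=[
    [[0.001, 0.006, 0, 0, 0.03], [0.002, 0.018, 0, -1, 0.03], [0.004, 0.036, 0, -2, 0.03], [0.006, 0.06, 0, -3, 0.03], [0.009, 0.085, 0, -4, 0.03], [0.011, 0.11, 0, -4.7, 0.03], [0.014, 0.135, 0, -4.7, 0.03], [0.016, 0.16, 0, -4.7, 0.03], [0.019, 0.185, 0, -4.7, 0.03], [0.021, 0.21, 0, -4.7, 0.03], [0.024, 0.235, 0, -4.7, 0.03], [0.026, 0.258, 0, -4.7, 0.03], [0.028, 0.278, 0, -4.7, 0.03], [0.029, 0.292, 0, -4.7, 0.03], [0.03, 0.301, 0, -4.7, 0.03], [0.03, 0.306, 0, -4.7, 0.03], [0.03, 0.306, 0, -4.7, 0.03], [0.03, 0.306, 0, -4.7, 0.03], [0.03, 0.306, 0, -4.7, 0.03], [0.03, 0.306, 0, -4.7, 0.03]],
  ],
)

```text
time_s: 15.72
ee_pos: [528.6, 129.4, 200.0]
ee_rot: [-180.0, -0.0, 176.0]
force: [0.2, 0.1, -0.7]
gripper_width: 40.2
```

```bash
python3 - <<'E'
from h import *
s=env.state(); print(s['ee_pos'],s['ee_rot'],s['force'],s['torque'],s['gripper_width'],s['time_s'])
snap('wrist','w10')
s=env.state(); print(s['ee_pos'])
for l in ['half','pad','tray']:
    for r in env.look_for('wrist',l)[:3]: print(l,np.round(r['xyz']),round(r['conf'],2), proj('wrist',r['xyz']).round())
a=cv2.imread('pics/w10.png');cv2.imwrite('pics/w10b.png',cv2.resize(a,(800,600),interpolation=cv2.INTER_CUBIC))
E
```

```text
[528.63326404 129.35496531 199.96178057] [-1.79990278e+02 -2.81526619e-03  1.75957999e+02] [ 0.22363089  0.07965673 -0.67660755] [0.04199869 0.00355419 0.02510746] 40.221826814696776 15.7167
[528.68547101 129.386499   199.98064477]
half [501. 130. 212.] 0.56 [[247. 201.]]
pad [463. 136.  16.] 0.86 [[253. 121.]]
tray [457. 201.   7.] 0.7 [[311. 112.]]
```

View pics/w10b.png

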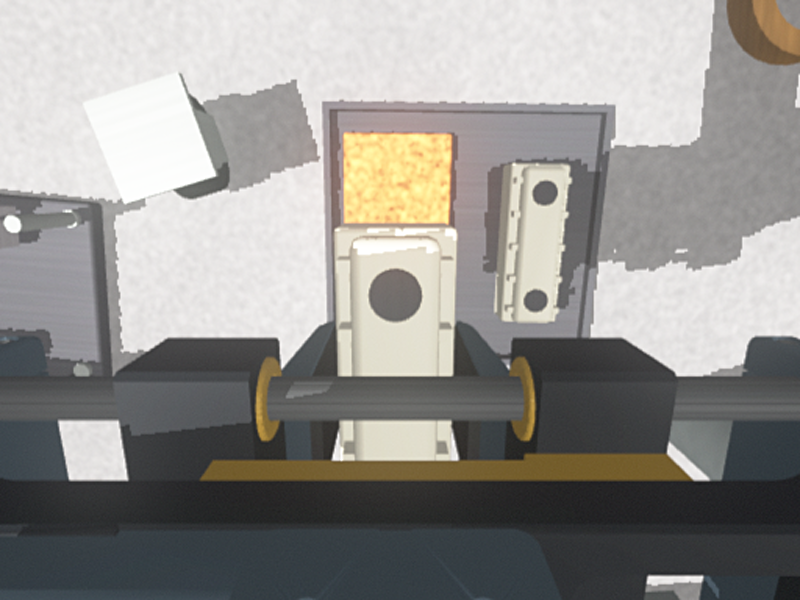

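```bash
python3 - <<'E'
from h import *
s=1.5625
L=atz('wrist',343/s,132/s,15);Rr=atz('wrist',453/s,132.5/s,15)
m=(L+Rr)/2; e=Rr-L; print(L,Rr,np.linalg.norm(e))
yaw=np.degrees(np.arctan2(-e[0],e[1])); print('yaw',yaw)
for y in (-4.0,yaw):
    print('centre',m[:2]+75*np.array([np.cos(np.radians(y)),np.sin(np.radians(y))]))
A=atz('wrist',324/s,103/s,14);B=atz('wrist',615/s,106/s,14);e=B-A;y=np.radians(-4)
print('tray edge',A,B,np.linalg.norm(e),np.degrees(np.arctan2(-e[0],e[1])));tm=(A+B)/2
t=tm[:2]+95*np.array([np.cos(y),np.sin(y)]);print('tray c',t,'pad from tray',t-48*np.array([-np.sin(y),np.cos(y)]))
C=atz('wrist',545/s,193/s,43);D=atz('wrist',536/s,300/s,43);e=D-C;print('cured',(C+D)/2,np.degrees(np.arctan2(e[1],e[0])))
c=(C+D)/2;print('pad from cured',c[:2]-96*np.array([-np.sin(y),np.cos(y)]))
# held half tilt: front top edge
print(env.camera_params('wrist')['xyz'], atz('wrist',395/s,295/s,199.98-20.7+38-0))
# two-view pad height vs top view : corners
g=lambda u,v:(130+u/6,160+v/6)
print(tri([ray('top',*g(538,424)),ray('wrist',343/s,132/s)]),tri([ray('top',*g(400,412)),ray('wrist',453/s,132.5/s)]))
E
```

```text
[422.3973329  102.44401673  15.        ] [427.94346623 178.17480848  15.        ] 75.9336053021319
yaw -4.188570369683924
centre [499.98770334 135.07767707]
centre [499.97007961 134.8314691 ]
tray edge [402.76420736  91.19473352  14.        ] [418.33714127 289.51976844  14.        ] 198.9355065002005 -4.489782738674528
tray c [505.31925909 183.73038597] pad from tray [501.97094835 135.84731156]
cured [508.02687291 230.27416709  43.        ] -4.48165159780178
pad from cured [501.33025143 134.50801827]
[462.20916062 135.12490194 354.20414324] [493.61635579 133.18229766 217.28      ]
[420.55468554  99.0857658  -12.14548765] [427.49881545 177.38736042   4.2942895 ]
```

Emit:
jog_arm(
  deltas=[
    [[0.01, 0.001, 0, 0, 0.03], [0.02, 0.002, 0.005, 0, 0.03], [0.026, 0.003, 0.015, 0, 0.03], [0.029, 0.003, 0.03, 0, 0.03], [0.029, 0.003, 0.048, 0, 0.03], [0.029, 0.003, 0.066, 0, 0.03], [0.029, 0.003, 0.084, 0, 0.03], [0.029, 0.003, 0.102, 0, 0.03], [0.029, 0.003, 0.118, 0, 0.03], [0.029, 0.003, 0.132, 0, 0.03], [0.029, 0.003, 0.142, 0, 0.03], [0.029, 0.003, 0.148, 0, 0.03], [0.029, 0.003, 0.15, 0, 0.03], [0.029, 0.003, 0.15, 0, 0.03], [0.029, 0.003, 0.15, 0, 0.03], [0.029, 0.003, 0.15, 0, 0.03]],
  ],
)

```text
time_s: 17.25
ee_pos: [500.5, 135.3, 50.7]
ee_rot: [180.0, 0.1, 176.0]
force: [-0.1, 0.0, -1.3]
gripper_width: 40.0
```

```bash
python3 - <<'E'
from h import *
s=env.state(); print(s['ee_pos'],s['ee_rot'],s['force'],s['torque'],s['gripper_width'],s['time_s'])
snap('wrist','w11')
snap('scene','s11')
s=env.state(); print(s['ee_pos'],s['force'])
a=cv2.imread('pics/w11.png');cv2.imwrite('pics/w11b.png',cv2.resize(a,(800,600),interpolation=cv2.INTER_CUBIC))
a=cv2.imread('pics/s11.png')[100:260,200:400];cv2.imwrite('pics/s11b.png',cv2.resize(a,None,fx=3.7,fy=3.7,interpolation=cv2.INTER_CUBIC))
E
```

```text
[500.54412223 135.30033611  50.73891849] [1.79966454e+02 9.37156735e-02 1.76017644e+02] [-0.14582993  0.04601212 -1.34913752] [-0.02872761  0.04894126  0.02418137] 40.03912054827626 17.25
[500.42525881 135.28858163  50.63614953] [ 0.28599195 -0.1017847  -1.72668281]
```

View pics/w11b.png

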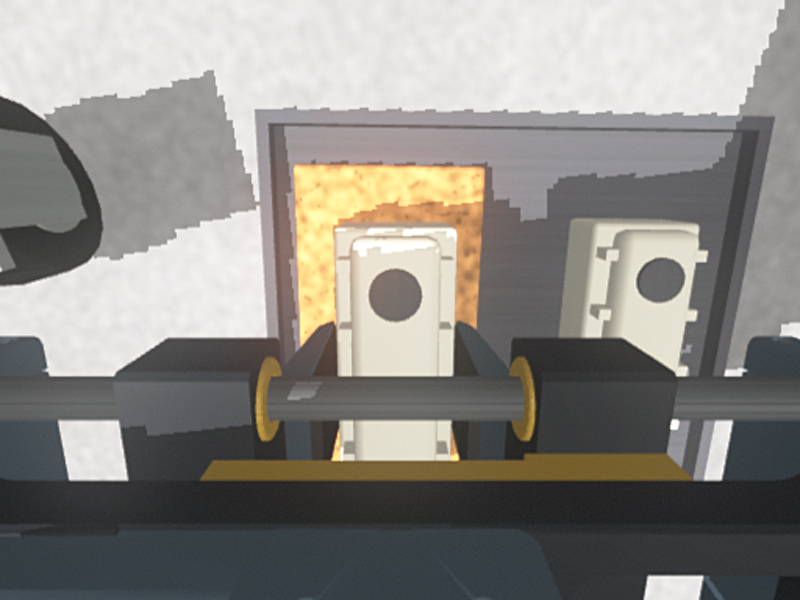

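View pics/s11b.png

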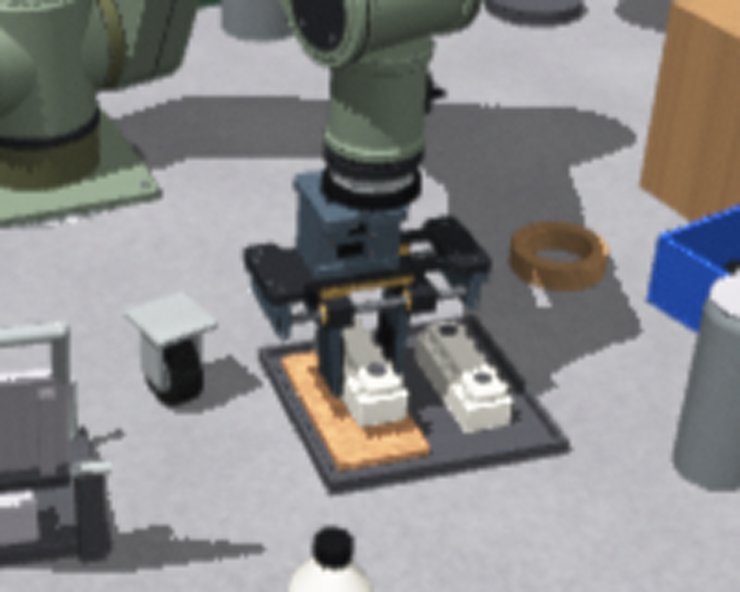

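```bash
python3 - <<'E'
from h import *
s=1.5625
L=atz('wrist',293.5/s,165/s,15);Rr=atz('wrist',485.5/s,167/s,15)
m=(L+Rr)/2; e=Rr-L; print(L,Rr,np.linalg.norm(e)); y=np.arctan2(-e[0],e[1])
print(np.degrees(y), m[:2]+75*np.array([np.cos(y),np.sin(y)]), atz('wrist',395/s,295/s,50.7-20.7+38))
E
```

```text
[422.55748755 101.87292838  15.        ] [428.43936798 177.00385717  15.        ] 75.36081858470332
-4.476464449845727 [500.26963865 133.58467409] [465.2544049  138.75218196  68.        ]
```

Emit:
jog_arm(
  deltas=[
    [[0, -0.001, 0.003, 0, 0.03], [0, -0.001, 0.006, 0, 0.03], [0, -0.001, 0.009, 0, 0.03], [0, -0.001, 0.011, 0, 0.03], [0, -0.001, 0.0125, 0, 0.03], [0, -0.001, 0.0125, 0, 0.03], [0, -0.001, 0.0125, 0, 0.03], [0, -0.001, 0.0125, 0, 0.03]],
  ],
)

```text
time_s: 18.02
ee_pos: [500.0, 134.2, 37.5]
ee_rot: [180.0, 0.0, 176.0]
force: [0.3, 1.8, -0.8]
gripper_width: 40.1
```

Emit:
jog_arm(
  deltas=[
    [[0, 0, 0.0005, 0, 0.03], [0, 0, 0.001, 0, 0.03], [0, 0, 0.0015, 0, 0.03], [0, 0, 0.0015, 0, 0.03], [0, 0, 0.0015, 0, 0.03]],
  ],
)

```text
time_s: 18.43
ee_pos: [499.9, 134.1, 36.0]
ee_rot: [180.0, 0.0, 176.0]
force: [-0.8, 0.1, -1.6]
gripper_width: 39.9
```

Emit:
jog_arm(
  deltas=[
    [[0, 0, 0.0005, 0, 0.03], [0, 0, 0.001, 0, 0.03], [0, 0, 0.001, 0, 0.03], [0, 0, 0.001, 0, 0.03]],
  ],
)

```text
time_s: 18.77
ee_pos: [500.0, 134.1, 35.7]
ee_rot: [180.0, 0.0, 176.0]
force: [-1.5, -1.0, 5.4]
gripper_width: 39.8
```

Emit:
jog_arm(
  deltas=[
    [[0, 0, 0, 0, 0.042], [0, 0, 0, 0, 0.046], [0, 0, 0, 0, 0.052], [0, 0, 0, 0, 0.06], [0, 0, 0, 0, 0.06], [0, 0, 0, 0, 0.06], [0, 0, 0, 0, 0.06], [0, 0, 0, 0, 0.06], [0, 0, -0.01, 0, 0.06], [0, 0, -0.03, 0, 0.06], [0, 0, -0.06, 0, 0.06], [0, 0, -0.09, 0, 0.06], [0, 0, -0.12, 0, 0.06], [0, 0, -0.14, 0, 0.06], [0, 0, -0.15, 0, 0.06], [0, 0, -0.15, 0, 0.06], [0, 0, -0.15, 0, 0.06]],
  ],
)

```text
time_s: 20.18
ee_pos: [499.6, 134.1, 184.8]
ee_rot: [180.0, -0.0, 176.0]
force: [0.5, 0.3, -0.7]
gripper_width: 60.2
```

```bash
python3 - <<'E'
from h import *
s=env.state(); print(s['ee_pos'],s['ee_rot'],s['force'],s['torque'],s['gripper_width'],s['time_s'])
snap('wrist','w12')
for l in ['half']:
    for r in env.look_for('wrist',l)[:3]: print(l,np.round(r['xyz']),round(r['conf'],2), proj('wrist',r['xyz']).round())
a=cv2.imread('pics/w12.png');cv2.imwrite('pics/w12b.png',cv2.resize(a,(800,600),interpolation=cv2.INTER_CUBIC))
E
```

```text
[499.55908702 134.05739876 184.80066341] [ 1.79995770e+02 -4.98346152e-03  1.76015382e+02] [ 0.46090424  0.26313141 -0.72247168] [ 0.02741008  0.03370304 -0.01167074] 60.17998538839308 20.1833
half [494. 130.  52.] 0.62 [[247. 186.]]
```

View pics/w12b.png

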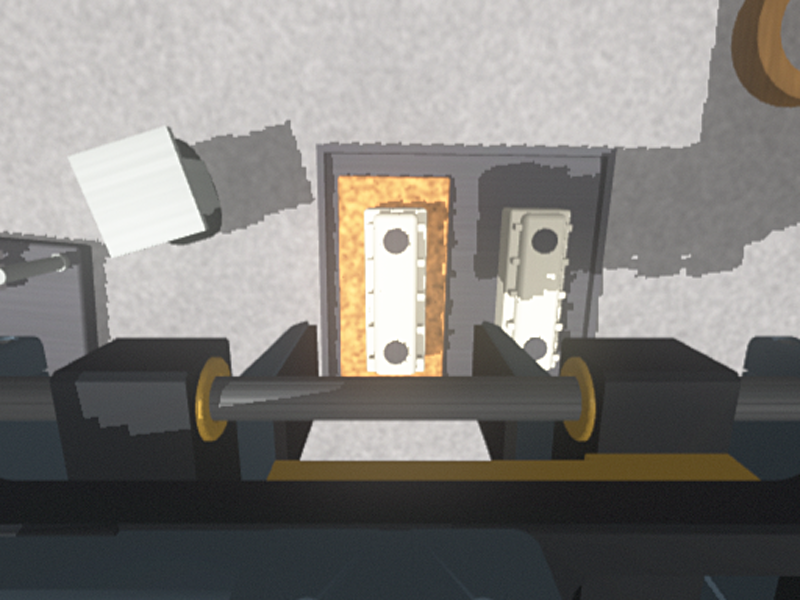

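Emit:
jog_arm(
  deltas=[
    [[0, 0, -0.03, 0, 0.06], [0, 0, -0.065, 0, 0.06], [0, 0, -0.1, 7, 0.06], [-0.01, -0.02, -0.13, 14, 0.06], [-0.025, -0.045, -0.145, 21, 0.06], [-0.04, -0.073, -0.145, 28, 0.06], [-0.056, -0.103, -0.145, 35, 0.06], [-0.072, -0.133, -0.145, 42, 0.06], [-0.088, -0.163, -0.145, 49, 0.06], [-0.104, -0.193, -0.145, 56, 0.06], [-0.12, -0.222, -0.145, 63, 0.06], [-0.135, -0.25, -0.145, 70, 0.06], [-0.149, -0.275, -0.145, 77, 0.06], [-0.16, -0.296, -0.145, 84, 0.06], [-0.168, -0.311, -0.145, 90, 0.06], [-0.173, -0.321, -0.145, 94.7, 0.06], [-0.173, -0.321, -0.145, 94.7, 0.06], [-0.173, -0.321, -0.145, 94.7, 0.06], [-0.173, -0.321, -0.145, 94.7, 0.06]],
  ],
)

```text
time_s: 21.87
ee_pos: [649.8, -197.4, 328.8]
ee_rot: [-179.9, -0.1, 81.4]
force: [-0.4, 0.1, 0.0]
gripper_width: 60.0
```

```bash
python3 - <<'E'
from h import *
s=env.state(); print(s['ee_pos'],s['ee_rot'],s['force'],s['torque'],s['gripper_width'],s['time_s'])
snap('wrist','w13'); snap('scene','s13')
s=env.state(); print(s['ee_pos'])
P=[]
a=cv2.imread('pics/w13.png');cv2.imwrite('pics/w13b.png',cv2.resize(a,(800,600),interpolation=cv2.INTER_CUBIC))
u=np.array([.988,-.153,0]);w=np.array([.153,.988,0]);b=np.array([650,-198,248.7]);print(proj('wrist',[b+50*w,b,b-50*w])*1.5625)
E
```

```text
[ 649.83236524 -197.36603302  328.7686162 ] [-1.79864889e+02 -5.39739343e-02  8.14440398e+01] [-0.36732167  0.08794915  0.03427239] [-0.06000754  0.06236407 -0.00256939] 60.00934520239078 21.8667
[ 649.91269819 -197.10583883  329.72810822]
[[395.86989313 226.26752349]
 [395.28611057 322.04942508]
 [394.75626606 408.98164571]]
```

View pics/w13b.png

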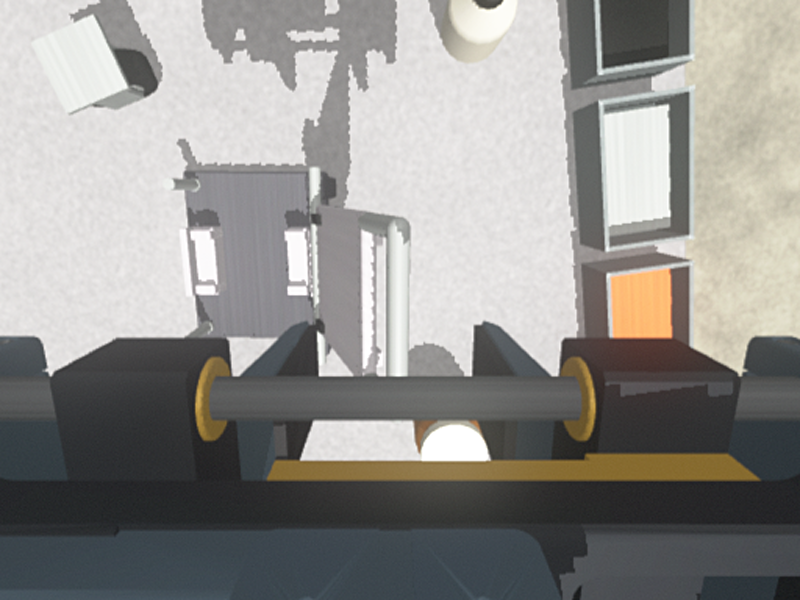

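View pics/s13.png

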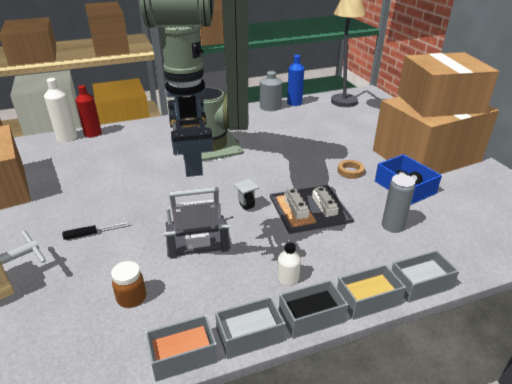

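Emit:
jog_arm(
  deltas=[
    [[0, 0.001, 0.02, 0, 0.06], [0, 0.001, 0.045, 0, 0.06], [0, 0.001, 0.068, 0, 0.06], [0, 0.001, 0.08, 0, 0.06], [0, 0.001, 0.083, 0, 0.06], [0, 0.001, 0.083, 0, 0.05], [0, 0.001, 0.083, 0, 0.035], [0, 0.001, 0.083, 0, 0.02], [0, 0.001, 0.083, 0, 0.005], [0, 0.001, 0.083, 0, 0.005], [0, 0.001, 0.083, 0, 0.005], [0, 0.001, 0.083, 0, 0.005]],
  ],
  grip_force=20,
)

```text
time_s: 22.97
ee_pos: [651.3, -198.3, 247.3]
ee_rot: [180.0, 0.0, 81.3]
force: [-0.5, -0.1, -0.4]
gripper_width: 16.3
```

```bash
python3 - <<'E'
from h import *
s=env.state(); print(s['ee_pos'],s['ee_rot'],s['force'],s['gripper_width'],s['time_s'])
p=lambda t:np.array([-180*np.cos(t),180*np.sin(t)])
q=s['ee_pos'];al=np.hypot(q[0]-581.9,q[1]+187.6)
print('along',al,'h',q[2]+2-82.5, 'theta',np.arctan2(q[2]+2-82.5,-al))
t0=1.964
def rows(ths,t0):
    for t in ths:
        d=p(t)-p(t0); print([0,round(float(d[0])/1e3,3),round(float(-d[1])/1e3,3),0,.005],end=', ')
    print()
rows(np.r_[1.95,1.92,1.87,1.81,np.linspace(1.75,0.84,16)],t0)
rows(np.r_[.78,.72,.66,.60,.55,.5,.45,.4,.36,.32,.28,.25,.22,.19,.17,.15,.13,.11,.095,.08],.84)
E
```

```text
[ 651.27327721 -198.32746196  247.25916436] [1.79965547e+02 2.44350230e-05 8.13172338e+01] [-0.49317174 -0.07232371 -0.38917496] 16.348978117751084 22.9667
along 70.19779220539293 h 166.75916435853142 theta 1.9692342517055548
[0, -0.002, -0.001, 0, 0.005], [0, -0.007, -0.003, 0, 0.005], [0, -0.016, -0.006, 0, 0.005], [0, -0.026, -0.009, 0, 0.005], [0, -0.037, -0.011, 0, 0.005], [0, -0.048, -0.012, 0, 0.005], [0, -0.059, -0.013, 0, 0.005], [0, -0.069, -0.014, 0, 0.005], [0, -0.08, -0.013, 0, 0.005], [0, -0.091, -0.012, 0, 0.005], [0, -0.102, -0.011, 0, 0.005], [0, -0.113, -0.008, 0, 0.005], [0, -0.123, -0.005, 0, 0.005], [0, -0.134, -0.002, 0, 0.005], [0, -0.144, 0.002, 0, 0.005], [0, -0.153, 0.007, 0, 0.005], [0, -0.163, 0.013, 0, 0.005], [0, -0.172, 0.019, 0, 0.005], [0, -0.181, 0.025, 0, 0.005], [0, -0.189, 0.032, 0, 0.005], 
[0, -0.008, 0.007, 0, 0.005], [0, -0.015, 0.015, 0, 0.005], [0, -0.022, 0.024, 0, 0.005], [0, -0.028, 0.032, 0, 0.005], [0, -0.033, 0.04, 0, 0.005], [0, -0.038, 0.048, 0, 0.005], [0, -0.042, 0.056, 0, 0.005], [0, -0.046, 0.064, 0, 0.005], [0, -0.048, 0.071, 0, 0.005], [0, -0.051, 0.077, 0, 0.005], [0, -0.053, 0.084, 0, 0.005], [0, -0.054, 0.09, 0, 0.005], [0, -0.056, 0.095, 0, 0.005], [0, -0.057, 0.1, 0, 0.005], [0, -0.057, 0.104, 0, 0.005], [0, -0.058, 0.107, 0, 0.005], [0, -0.058, 0.111, 0, 0.005], [0, -0.059, 0.114, 0, 0.005], [0, -0.059, 0.117, 0, 0.005], [0, -0.059, 0.12, 0, 0.005],
```

Emit:
jog_arm(
  deltas=[
    [[0, 0, 0, 0, 0.005], [0, 0, 0, 0, 0.005], [0, 0, 0, 0, 0.005], [0, 0, 0, 0, 0.005]],
  ],
)

```text
time_s: 23.3
ee_pos: [650.7, -198.2, 247.1]
ee_rot: [-179.9, -0.0, 81.3]
force: [-2.2, 0.7, 2.0]
gripper_width: 11.5
```

Emit:
jog_arm(
  deltas=[
    [[0, -0.002, -0.001, 0, 0.005], [0, -0.007, -0.003, 0, 0.005], [0, -0.016, -0.006, 0, 0.005], [0, -0.026, -0.009, 0, 0.005], [0, -0.037, -0.011, 0, 0.005], [0, -0.048, -0.012, 0, 0.005], [0, -0.059, -0.013, 0, 0.005], [0, -0.069, -0.014, 0, 0.005], [0, -0.08, -0.013, 0, 0.005], [0, -0.091, -0.012, 0, 0.005], [0, -0.102, -0.011, 0, 0.005], [0, -0.113, -0.008, 0, 0.005], [0, -0.123, -0.005, 0, 0.005], [0, -0.134, -0.002, 0, 0.005], [0, -0.144, 0.002, 0, 0.005], [0, -0.153, 0.007, 0, 0.005], [0, -0.163, 0.013, 0, 0.005], [0, -0.172, 0.019, 0, 0.005], [0, -0.181, 0.025, 0, 0.005], [0, -0.189, 0.032, 0, 0.005]],
  ],
)

```text
time_s: 24.97
ee_pos: [463.0, -168.7, 215.0]
ee_rot: [180.0, -0.1, 81.3]
force: [1.2, 1.3, 0.7]
gripper_width: 11.3
```

```bash
python3 - <<'E'
from h import *
s=env.state(); print(s['ee_pos'],s['ee_rot'],s['force'],s['gripper_width'],s['time_s'])
q=s['ee_pos'];al=np.hypot(q[0]-581.9,q[1]+187.6)
print(al,'r',np.hypot(al,q[2]+2-82.5),'theta',np.arctan2(q[2]+2-82.5,al))
E
```

```text
[ 463.0178192  -168.661124    214.98950254] [ 1.79988440e+02 -9.59471667e-02  8.12975759e+01] [1.23164497 1.29124563 0.7277187 ] 11.344256152531088 24.9667
120.38128565425009 r 180.49675960495733 theta 0.840696119325139
```

Tracking the arc well; continuing down, slower toward the bottom.

Emit:
jog_arm(
  deltas=[
    [[0, -0.008, 0.007, 0, 0.005], [0, -0.015, 0.015, 0, 0.005], [0, -0.022, 0.024, 0, 0.005], [0, -0.028, 0.032, 0, 0.005], [0, -0.033, 0.04, 0, 0.005], [0, -0.038, 0.048, 0, 0.005], [0, -0.042, 0.056, 0, 0.005], [0, -0.046, 0.064, 0, 0.005], [0, -0.048, 0.071, 0, 0.005], [0, -0.051, 0.077, 0, 0.005], [0, -0.053, 0.084, 0, 0.005], [0, -0.054, 0.09, 0, 0.005], [0, -0.056, 0.095, 0, 0.005], [0, -0.057, 0.1, 0, 0.005], [0, -0.057, 0.104, 0, 0.005], [0, -0.058, 0.107, 0, 0.005], [0, -0.058, 0.111, 0, 0.005], [0, -0.059, 0.114, 0, 0.005], [0, -0.059, 0.117, 0, 0.005], [0, -0.059, 0.12, 0, 0.005]],
  ],
)

```text
time_s: 26.63
ee_pos: [404.7, -160.0, 94.1]
ee_rot: [-179.8, -0.1, 81.3]
force: [-0.6, 5.7, 0.2]
gripper_width: 11.5
```

Emit:
jog_arm(
  deltas=[
    [[0, 0, 0.002, 0, 0.005], [0, 0, 0.004, 0, 0.005], [0, 0, 0.006, 0, 0.005], [0, 0, 0.008, 0, 0.005], [0, 0, 0.009, 0, 0.005], [0, 0, 0.01, 0, 0.005], [0, 0, 0.011, 0, 0.005], [0, 0, 0.011, 0, 0.005], [0, 0, 0.011, 0, 0.005]],
  ],
)

```text
time_s: 27.38
ee_pos: [404.2, -159.9, 83.0]
ee_rot: [-179.8, -0.1, 81.3]
force: [-1.7, 5.0, -0.5]
gripper_width: 11.3
```

Emit:
jog_arm(
  deltas=[
    [[0, 0, 0.001, 0, 0.005], [0, 0, 0.002, 0, 0.005], [0, 0, 0.002, 0, 0.005], [0, 0, 0.002, 0, 0.005]],
  ],
)

```text
time_s: 27.72
ee_pos: [404.2, -159.9, 82.2]
ee_rot: [-179.8, -0.1, 81.3]
force: [-3.6, 6.6, 9.2]
gripper_width: 11.3
```

Emit:
jog_arm(
  deltas=[
    [[0, 0, 0.002, 0, 0.02], [0, 0, 0.002, 0, 0.03], [0, 0, 0.002, 0, 0.04], [0, 0, 0.002, 0, 0.045], [0, 0, 0.002, 0, 0.045], [0, 0, 0.002, 0, 0.045], [0, 0, -0.02, 0, 0.045], [0, 0, -0.05, 0, 0.045], [0, 0, -0.085, 0, 0.045], [0, 0, -0.12, 0, 0.045], [0, 0, -0.16, 0, 0.045], [0, -0.03, -0.17, 0, 0.045], [0, -0.06, -0.17, 0, 0.045], [0, -0.06, -0.17, 0, 0.045], [0, -0.06, -0.17, 0, 0.045], [0, -0.06, -0.17, 0, 0.045]],
  ],
)

```text
time_s: 29.05
ee_pos: [347.1, -152.0, 252.0]
ee_rot: [179.9, 0.0, 81.3]
force: [-0.5, -0.3, 0.6]
gripper_width: 44.8
```

```bash
python3 - <<'E'
from h import *
s=env.state(); print(s['ee_pos'],s['ee_rot'],s['force'],s['gripper_width'],s['time_s'])
snap('wrist','w20'); snap('scene','s20'); snap('top','t20')
a=cv2.imread('pics/s20.png')[130:290,120:380];cv2.imwrite('pics/s20b.png',cv2.resize(a,None,fx=3,fy=3,interpolation=cv2.INTER_CUBIC))
a=cv2.imread('pics/t20.png')[100:270,90:360];cv2.imwrite('pics/t20b.png',cv2.resize(a,None,fx=2.9,fy=2.9,interpolation=cv2.INTER_CUBIC))
E
```

```text
[ 347.13988368 -151.95322394  251.97931366] [1.79939077e+02 8.64589509e-03 8.13060424e+01] [-0.4792865  -0.30051711  0.62903543] 44.784570623821246 29.05
```

View pics/s20b.png

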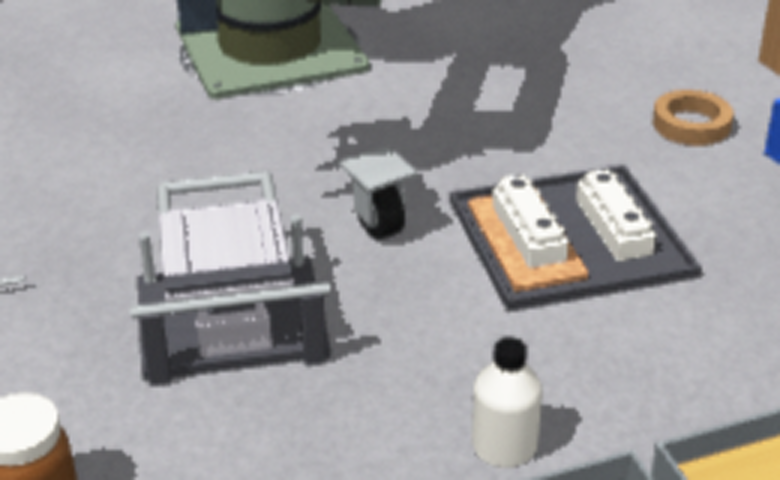

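View pics/t20b.png

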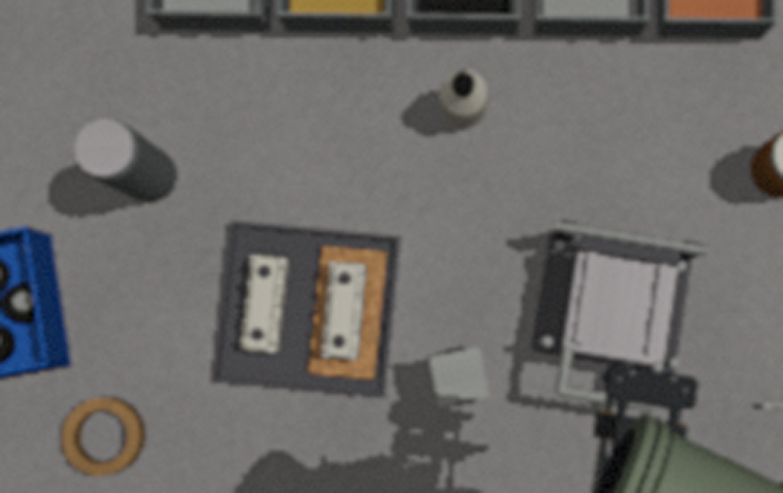

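View pics/w20.png

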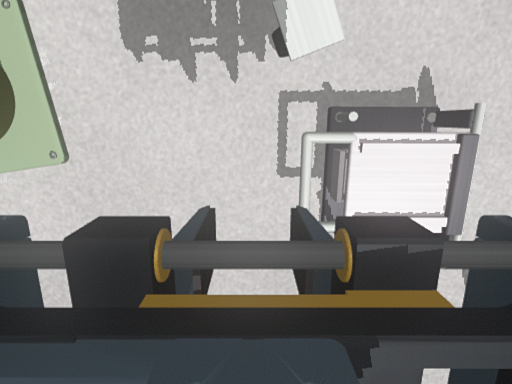

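```bash
python3 - <<'E'
from h import *
s0=cv2.imread('pics/scene0.png',0).astype(float); s1=cv2.imread('pics/s20.png',0).astype(float)
d=abs(s1-s0)[180:255,155:240]; print('fixture region diff mean/max',d.mean(),np.percentile(d,99))
a=s0[182:225,165:222]; b=s1[182:225,165:222]; print(cv2.phaseCorrelate(a.copy(),b.copy()))
# half in top view: holes at z=53
f=lambda u,v:(90+u/2.9,100+v/2.9)
C=atz('top',*f(345,270),53);D=atz('top',*f(340,341),53);print((C+D)/2,np.degrees(np.arctan2(*(C-D)[[1,0]])))
P=np.array([atz('top',*f(*p),15) for p in [(322,246),(386,250),(375,380),(309,374)]]);print(P.mean(0)); e=P[0]+P[1]-P[2]-P[3]; print(np.degrees(np.arctan2(e[1],e[0])))
C=atz('top',*f(264,271),43);D=atz('top',*f(257,334),43);print((C+D)/2)
E
```

```text
fixture region diff mean/max 3.59278431372549 63.0
((-0.022549656685328046, 0.49382736527428506), 0.9944526001990732)
[505.34935729 132.17870279  53.        ] -2.718084539158308
[499.73815715 130.19131166  15.        ]
-4.035853122131256
[508.30910743 227.03839514  43.        ]
```

```bash
python3 - <<'E'
from h import *
print(env.job_done()); s=env.state(); print(s['time_s'],s['force'])
E
```

```text
the job is handed in; nothing more can be done
None
the job is handed in; nothing more can be done
```

The job is handed in at about 29.2 s of the 72 s allowed. As far as my checks show, every step was completed; no verdict was reported.

**What was done**
- **Opening:** I gripped the handle bar and swung the lid along its arc to about 1.86 rad. Let go there, it fell open and stayed open by itself.
- **Half:** I lifted it out with a 14 N grip and carried it over the tray. I lowered it until the pad took about 5 N, then opened the fingers and withdrew.
- **Closing:** I regripped the handle and brought the lid down its arc, slowing near the bottom, until it pressed on its rest with about 9 N. Then I let go and moved the arm clear.

**Last checks**
- **Placing:** The half lies ribbed side up on the cork. The final top view puts it about 6 mm from the pad's centre and about 1.3° off the pad's direction. The wrist camera, before letting go, put it within about 1 mm and 0.5°.
- **Lid:** It looks shut in the scene, top and wrist pictures. Its image agrees with the starting picture to about half a pixel.
- **Other things:** The cured half, caster, glue, tape and can show no visible movement in the last scene and top pictures. The jar and screwdriver were only partly in view, so I did not check them fully.
- **Arm:** It is clear, with only about 0.6 N or less on the wrist.

**Disagreements:** The top camera read about 3–5 mm off in y against the wrist camera. Heights worked out from the two views were also off, by about 10 mm at the handle and up to 27 mm at the pad. I used the wrist camera for positions, and checked heights by contact force where the half and the lid came to rest.

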